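# Hang the washed bottle to dry on the fold-up post

### The arm

A 6-joint arm with a two-finger parallel gripper is mounted at the origin on a cart in front of the work surface, level with it; the furniture and walls round the work are solid. World frame = base frame: x ahead of the robot, y to its left, z up, the work surface at z = 0. Lengths are in m, angles in rad, forces in N, time in s.
With the tool pointing down it reaches from about 0.375 to 0.9 m from the base axis. Payload 3.1 kg.
Tool frame: the origin (TCP) lies at the very end of the fingers, on their centre line; the grasp point (between the pads) lies 19 mm behind it; z points along the fingers, y is the line along which they close (so a half turn about z gives the same grasp; the last joint's range is limited). The gripper opens to 85 mm and grips with 20 to 120 N. Pads are 22 mm wide; open, the fingers measure 114 mm over their backs; the gripper's body (76 mm by 85 mm) begins 54 mm behind the grasp point. The pads swing forward as they close: fully open they stand 13 mm farther back than shut.
Start: joints at [-1.407, 0.527, 1.433, -0, 1.181, -0.178], TCP at [0.21, -0.589, 0.231] pointing down, gripper open.
Joint ranges: [-3.08, 3.08], [-0.75, 2.2], [0.22, 2.44], [-1.43, 4.57], [0, 2.65], [-2.85, 2.85]. Speed limits (rad/s): [2.79, 2.79, 3.14, 3.14, 3.14, 3.14].

### API

Orientations are given as a unit quaternion [x, y, z, w].
In Python, from station import manip, vision gives the robot as it stands.
- The arm moves only by the tool drive_tool, never from a script. Its argument "deltas" is a list that holds one entry, the list of rows, each a list of 4 numbers: the shift along the tool's x, y, z in mm, then the turn about the tool's z in rad. A call has 1 to 5 rows; each row is the pose to reach, as a shift and turn from the pose commanded when the call began, along the tool's axes at that moment; what a row does not reach only later rows make up. A row lasts 1/12 s, in which the tool goes at most 41.7 mm and 7.16 degrees, less where a joint would pass 70% of its speed; a pose out of reach is approached as far as the arm can. A call with a gripper value outside its range is refused whole. "jaw" is the finger opening in mm, from 0 to 85.4, set as the call begins (left out, the last holds). The fingers move at their own pace and stop on an object; "force" is the grip in N (left out, the last holds). Time passes only in rows, so rows that repeat a pose let the fingers close. It gives the time, the measured TCP pose, the force, the opening and the grip force at its end, in the units of the state.
- manip.sense(): the state, without advancing time (a new reading comes with each control period).
- vision.snapshot(name): name is "side" or "top"; returns the picture (400x640x3 uint8, red, green, blue); there is no depth.
- vision.camera_model(name): a dict with "camera_matrix" (3x3 intrinsics, pixels), "rvec" (rotation vector, rad) and "tvec" (3), from world to camera coordinates, as OpenCV has them. Camera axes: x right, y down, z forward; pixel columns grow to the right and rows downward; lengths in m; the calibration is good to about 2 mm. A picture is of the moment at which its call begins. camera_model takes no time and is no camera call.
- manip.sign_off(): hands the job in; it is judged then, once.
The state is a dict: "t": time; "q": joint angles; "qd": joint speeds; "tau": joint torques, N m; "tcp_pos": TCP position; "tool_rot": TCP orientation; "force": force on the tool from outside, world axes, zero at the start; "ft_torque": the same for the moment, N m; "finger_gap": opening from 0.0 (shut) to 1.0 (fully open); "gripper_force": force on a finger pad.
Only numpy, scipy, OpenCV 4.12 (cv2) and the standard library are available. Lean on these libraries where they do the work, as an engineer would, in place of code of your own. Each camera call takes 0.05 s, during which the arm holds its last target. There are 200 camera calls.

### The job

The steel bottle has been washed: put it upside down to dry on the grey drying rack. First swing the rack's folded post up until it stands upright, then turn the bottle mouth-down over that post and lower it until its mouth rests on the rack before you let go. Leave the mug on the rack and the other things on the worktop where they are.

Things in the scene. Friction and masses are not known exactly. Their poses are not given: they have to be found in the camera images.
- rack: Grey plastic drying rack, fixed: tray 150 (x) x 330 (y) mm, floor 10 mm and rim 16 mm above the worktop. Origin: centre of its underside; z up. Fold-up post hinged at (20, 95, 28) mm in this frame between two cheeks (together 13 mm along x, 19 mm along y, tops 34.5 mm above the worktop). At (0, -95) mm a fixed post with the mug upside down over it.
- post (a joint): Hinge of the fold-up post, about the rack's y axis: 0 = lying flat, pointing to the rack's -x; 1.571 = upright (end stop). It is stiff and stays where it is left.
- post_tip (a point): The end of the fold-up post, 109 mm from its hinge: a steel rod of 12 mm diameter ending in a grey ball of 18 mm diameter.
- post_grip (a point): Point on the axis of the fold-up post's rod, 75 mm from its hinge, a good place to take hold of it.
- post_seat (a point): Centre of the raised disc (68 mm diameter, top 14 mm above the worktop) at the foot of the fold-up post, on its top face; the bottle's mouth comes to rest here round the hinge. The upright post's tip is 123 mm above it.
- bottle: Hollow steel drinking bottle without its cap, 155 mm long, 57 mm in diameter over 108 mm from its base, then a shoulder and a neck of 39 mm outer and 32 mm inner diameter, open at the mouth. It starts lying on its side. Origin: on its axis, halfway along; x axis: along the bottle from base to mouth.
- bottle_mouth (a point): Centre of the bottle's open mouth, in the plane of the rim.
- bottle_base (a point): Centre of the bottle's closed base, on its outer face.
- mug: White ribbed mug, 110 mm in diameter, 104 mm high, with a handle; stands upside down over the rack's other post. Origin: on its foot (now on top), 17 mm off its body's axis towards the handle. To be left alone.
- bottle_cap: Black screw cap of the bottle with a carrying loop, 44 mm in diameter, 45 mm high, standing on the worktop. Origin: centre of its underside. Not needed.
- dish_soap: Clear dish-soap bottle, 53 x 78 x 211 mm, standing. Origin: centre of its underside. To be left alone.
- tape: Roll of masking tape lying flat, 104 mm in diameter, 25 mm high. Origin: centre of its underside. To be left alone.

How it is judged:
By the outcome, as a careful person would: the job done as asked, in the order asked, and still so for the second after the job is handed in, with the robot touching nothing.
It also fails if it takes over 61 s, if anything falls off the work surface, if the arm or the gripper's body presses on something with over 40 N, if the wrist force passes 120 N, or if a joint passes its speed limit or range.

## Working session

There is one attempt and no reset: what is moved stays moved. The work goes in short steps, Python scripts to look and compute and a tool call to move; the robot and the scene stay as the last step left them, time stands still between calls to the robot, and variables do not carry over. Pictures are saved under pics/ and viewed, at most 10 in all, crops included, and the job is handed in when it is done.

Besides the shell and the picture viewer there is one more tool, called after "Request:" by a JSON object that holds its "method" and its "body", one argument or row to a line. drive_tool: Moves the arm, as the interface text tells. Its arguments: {"type":"object","properties":{"deltas":{"type":"array"},"jaw":{"type":"number"},"force":{"type":"number"}},"required":["deltas"]}

```bash
mkdir -p pics; ls
python3 - <<'E'
from station import manip, vision
import cv2
print(manip.sense())
for n in("side","top"):
    cv2.imwrite(f"pics/{n}0.png",vision.snapshot(n)[:,:,::-1]); m=vision.camera_model(n); print(n,m)
    import numpy as np
    R=cv2.Rodrigues(np.array(m["rvec"]))[0]; print(-R.T@np.array(m["tvec"]).ravel())
E
```

```text
pics
{'t': 0.0, 'q': array([-1.40751834e+00,  5.28492619e-01,  1.43390579e+00, -8.35439752e-06,
        1.18140685e+00, -1.78496778e-01]), 'qd': array([ 2.32400866e-05, -2.98964665e-04,  8.32016275e-04, -2.08475554e-04,
        1.45456894e-03,  1.30279877e-03]), 'tau': array([ 6.85419927e-04, -4.42354310e+01, -1.78023916e+01, -2.38272050e-04,
        8.35807063e-03, -1.69064997e-06]), 'tcp_pos': array([ 0.2093831 , -0.58811754,  0.23031627]), 'tool_rot': array([ 9.85433376e-01,  1.70058335e-01,  4.55557464e-06, -1.10629877e-03]), 'force': array([-0.95319895, -0.14054481, -0.42119809]), 'ft_torque': array([ 0.01683938, -0.03898939, -0.03746296]), 'gripper_force': 0.0, 'finger_gap': 0.9994440147003087}
side {'camera_matrix': array([[471.8116974 ,   0.        , 321.60559315],
       [  0.        , 471.8116974 , 201.37262114],
       [  0.        ,   0.        ,   1.        ]]), 'rvec': array([ 2.07411239, -0.19743862,  0.0871544 ]), 'tvec': array([-0.57159614,  0.11770952,  1.51390549])}
[ 0.35603492 -1.34664996  0.83202196]
top {'camera_matrix': array([[473.1920662 ,   0.        , 321.14295934],
       [  0.        , 473.1920662 , 206.51874638],
       [  0.        ,   0.        ,   1.        ]]), 'rvec': array([ 2.18099485, -1.28984574,  0.46440438]), 'tvec': array([-0.34197739,  0.41014159,  1.58066333])}
[-0.42465557 -0.59773087  1.49868164]
```

View pics/side0.png

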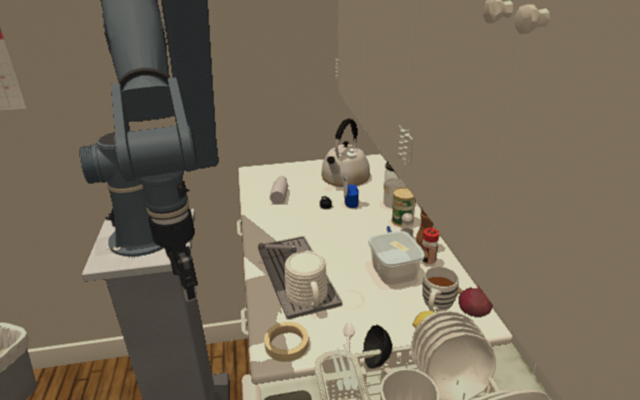

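View pics/top0.png

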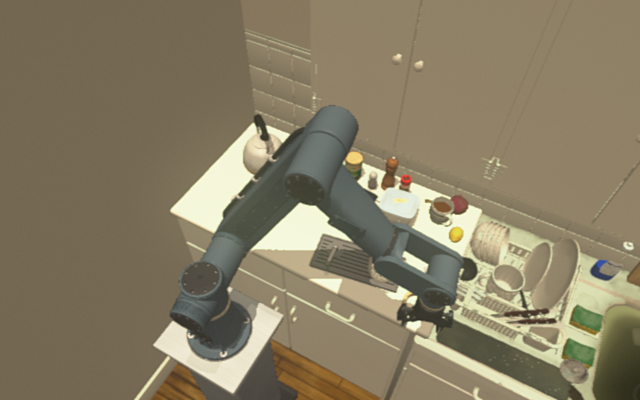

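```bash
cat > h.py <<'E'
import numpy as np, cv2
from station import manip, vision
def cam(n):
    m=vision.camera_model(n); R=cv2.Rodrigues(np.array(m["rvec"]))[0]; return np.array(m["camera_matrix"]),R,np.array(m["tvec"]).ravel()
def ray(n,uv):
    K,R,t=cam(n); d=R.T@np.linalg.inv(K)@np.array([uv[0],uv[1],1.]); return -R.T@t,d/np.linalg.norm(d)
def plane(n,uv,z):
    o,d=ray(n,uv); return o+d*(z-o[2])/d[2]
def tri(us,ut):
    (o1,d1),(o2,d2)=ray("side",us),ray("top",ut)
    s=np.linalg.lstsq(np.c_[d1,-d2],o2-o1,rcond=None)[0]; a=o1+s[0]*d1;b=o2+s[1]*d2
    return (a+b)/2,np.linalg.norm(a-b)
def proj(n,p):
    K,R,t=cam(n); return cv2.projectPoints(np.atleast_2d(np.float64(p)),cv2.Rodrigues(R)[0],t,K,None)[0][:,0]
def snap(n,name,box=None,s=1):
    im=vision.snapshot(n)[:,:,::-1].copy(); cv2.imwrite(f"pics/{name}_full.png",im)
    if box: x0,y0,x1,y1=box; im=cv2.resize(im[y0:y1,x0:x1],None,fx=s,fy=s,interpolation=cv2.INTER_CUBIC)
    cv2.imwrite(f"pics/{name}.png",im)
E
python3 - <<'E'
from h import *
a=cv2.imread("pics/side0.png")[160:320,230:370]; b=cv2.imread("pics/top0.png")[225:300,300:410]
A=cv2.resize(a,None,fx=3.5,fy=3.5,interpolation=cv2.INTER_CUBIC);B=cv2.resize(b,None,fx=2.7,fy=2.7,interpolation=cv2.INTER_CUBIC)
o=np.zeros((560,790,3),np.uint8);o[:A.shape[0],:A.shape[1]]=A;o[:B.shape[0],490:490+B.shape[1]]=B
cv2.imwrite("pics/c0.png",o)
for p in[(279,190),(326,203),(351,196),(262,247),(306,280),(287,340)]:print(p,plane("side",p,.02).round(3))
E
```

```text
(279, 190) [0.457 0.198 0.02 ]
(326, 203) [0.609 0.065 0.02 ]
(351, 196) [0.706 0.096 0.02 ]
(262, 247) [ 0.37  -0.158  0.02 ]
(306, 280) [ 0.477 -0.34   0.02 ]
(287, 340) [ 0.402 -0.548  0.02 ]
```

View pics/c0.png

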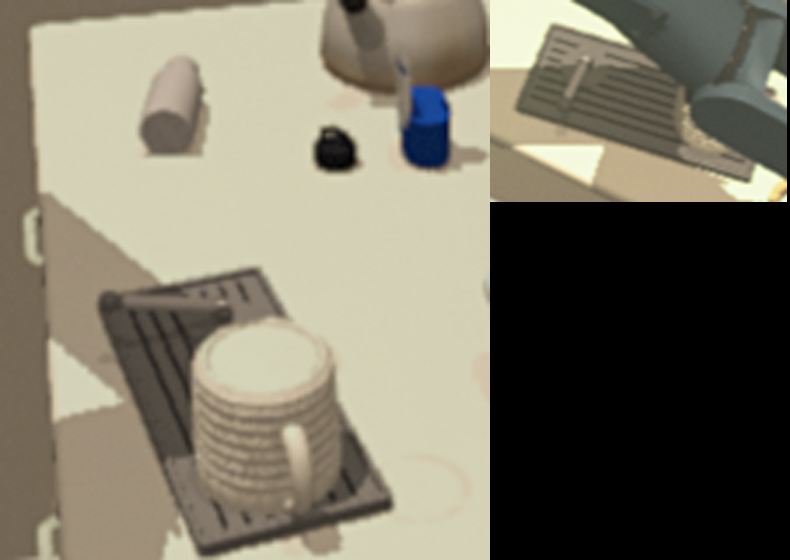

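Run:
```python
from h import *
def s(x,y):return (230+x/3.5,160+y/3.5)
def t(x,y):return (300+(x-490)/2.7,225+y/2.7)
print("bottle in top",proj("top",[.457,.198,.028]))
C={k:plane("side",s(*p),.016) for k,p in dict(fl=(104,292),fr=(260,268),nr=(391,498),nl=(203,550)).items()}
for k in C:print(k,C[k].round(4),proj("top",C[k]).round(1))
for p in[(552,25),(520,108),(752,178)]:
    print("top corner",np.round(t(*p),1),plane("top",t(*p),.016).round(4))
for a,b in(("fl","nl"),("fr","nr"),("fl","fr"),("nl","nr")):
    d=C[b]-C[a];print(a,b,np.linalg.norm(d).round(3),np.degrees(np.arctan2(d[1],d[0])).round(1))
for ps,pt in(((110,301),(570,103)),((222,308),(587,62))):
    print("tri",[np.round(v,4) for v in tri(s(*ps),t(*pt))],plane("side",s(*ps),.028).round(4),plane("top",t(*pt),.028).round(4))
g=cv2.imread("pics/side0.png");
```

```text
bottle in top [[245.80147225 207.53437432]]
fl [ 0.3648 -0.1318  0.016 ] [[307.  261.3]]
fr [ 0.5042 -0.1226  0.016 ] [[322.9 233.1]]
nr [ 0.5539 -0.4424  0.016 ] [[405.6 257.9]]
nl [ 0.4128 -0.4689  0.016 ] [[397.3 291. ]]
top corner [323.  234.3] [ 0.4994 -0.1254  0.016 ]
top corner [311.1 265. ] [ 0.3586 -0.1525  0.016 ]
top corner [397.  290.9] [ 0.4126 -0.4679  0.016 ]
fl nl 0.341 -81.9
fr nr 0.324 -81.2
fl fr 0.14 3.8
nl nr 0.144 10.6
tri [array([ 0.3688, -0.2217,  0.0676]), np.float64(0.0015)] [ 0.3689 -0.1644  0.028 ] [ 0.3915 -0.2109  0.028 ]
tri [array([ 0.46  , -0.2011,  0.0317]), np.float64(0.0025)] [ 0.4616 -0.1944  0.028 ] [ 0.4608 -0.2007  0.028 ]
```

Run:
```python
from h import *
f=lambda n,x0,y0,x1,y1,k:cv2.resize(cv2.imread(f"pics/{n}0.png")[y0:y1,x0:x1],None,fx=k,fy=k,interpolation=cv2.INTER_CUBIC)
A=f("side",250,230,310,270,7);B=f("top",312,238,352,278,7)
o=np.zeros((290,790,3),np.uint8);o[:280,:420]=A;o[:280,430:710]=B
o=np.uint8(255*(o/255.)**.6)
for x in range(0,60,10):cv2.putText(o,str(250+x),(x*7,288),0,.35,(255,255,255))
cv2.imwrite("pics/c1.png",o)
```

```text
(no output)
```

View pics/c1.png

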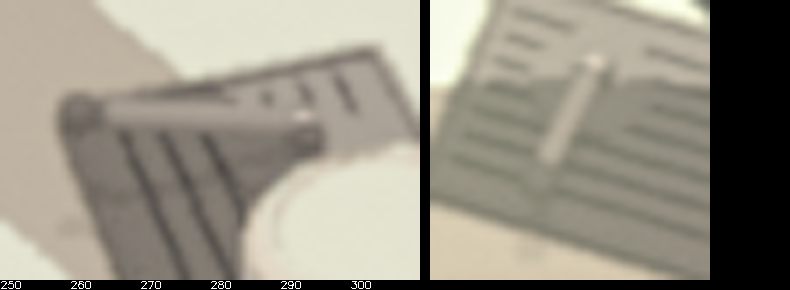

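Run:
```python
from h import *
T=[]
for ps,pt in(((261.7,246.4),(327.9,264.4)),((293.6,248.4),(335.7,247.4))):
    p,e=tri(ps,pt);T.append(p);print(p.round(4),e.round(4))
d=T[0]-T[1];print(np.linalg.norm(d),np.degrees(np.arctan2(d[2],np.hypot(*d[:2]))),np.degrees(np.arctan2(-d[1],-d[0])))
H=np.array([.4615,-.199,.028]);y=np.radians(9)
for a in (0,10,15,20,25):
    a=np.radians(a);p=H+.109*np.array([-np.cos(a)*np.cos(y),-np.cos(a)*np.sin(y),np.sin(a)]);print(np.degrees(a).round(),p.round(3),proj("side",p).round(1),proj("top",p).round(1))
print("hinge",proj("side",H),proj("top",H))
```

```text
[ 0.3678 -0.2157  0.0603] 0.0031
[ 0.4615 -0.1993  0.0299] 0.0001
0.09993951722367043 17.72168864968942 9.949854286919974
0.0 [ 0.354 -0.216  0.028] [[257.4 256.6]] [[326.  271.7]]
10.0 [ 0.355 -0.216  0.047] [[257.4 251.1]] [[326.2 268.5]]
15.0 [ 0.358 -0.215  0.056] [[257.8 248.3]] [[326.5 266.7]]
20.0 [ 0.36  -0.215  0.065] [[258.5 245.5]] [[326.8 264.7]]
25.0 [ 0.364 -0.214  0.074] [[259.5 242.7]] [[327.2 262.6]]
hinge [[293.60240056 248.87103033]] [[335.60643996 247.64339656]]
```

```bash
cat >> h.py <<'E'
from scipy.spatial.transform import Rotation as Ro
def delta(*targets,yaw=None):
    "tool-axis shifts (mm) and turn to world targets, from the pose now"
    s=manip.sense();R=Ro.from_quat(s["tool_rot"]).as_matrix();y=np.arctan2(R[1,0],R[0,0])
    print("t",round(s["t"],2),"tcp",s["tcp_pos"].round(4),"yaw",y.round(4),"gap mm",round(s["finger_gap"]*85.4,1),"F",s["force"].round(1),"grip",round(s["gripper_force"],1))
    tr=0 if yaw is None else -((yaw-y+np.pi/2)%np.pi-np.pi/2)
    for p in targets:print((R.T@(np.array(p)-s["tcp_pos"])*1e3).round(1),round(tr,4))
E
python3 -c "
from h import *
delta((.391,-.211,.15),(.391,-.211,.032),yaw=np.radians(9.5))"
```

```text
t 0.1 tcp [ 0.2094 -0.5882  0.2304] yaw 0.3418 gap mm 85.5 F [0.2 0.3 0.1] grip 0.0
[ 297.5 -294.4   81.1] 0.176
[ 297.4 -294.1  199.1] 0.176
```

Request:
{"method": "drive_tool", "body": {
  "deltas": [
    [[25,-25,0,0],[55,-54,0,0],[85,-84,0,0],[115,-114,0,0],[140,-140,0,0]]
  ],
  "jaw": 40
}}

```text
t: 0.52
tcp_pos: [0.2948, -0.4073, 0.2308]
tool_rot: [0.985, 0.17, 0.0, -0.001]
force: [1.5, 0.4, 0.3]
finger_gap: 0.469
gripper_force: 0.0
```

Request:
{"method": "drive_tool", "body": {
  "deltas": [
    [[30,-30,0,0],[60,-59,0,0],[90,-89,0,0],[120,-118,0,0],[145,-144,10,0]]
  ]
}}

```text
t: 0.93
tcp_pos: [0.3842, -0.2243, 0.2224]
tool_rot: [0.985, 0.17, 0.001, 0.001]
force: [1.7, -0.8, -0.7]
finger_gap: 0.468
gripper_force: 0.0
```

Request:
{"method": "drive_tool", "body": {
  "deltas": [
    [[8,-6,30,0.08],[12,-10,60,0.176],[12,-10,70,0.176],[12,-10,70,0.176],[12,-10,70,0.176]]
  ]
}}

```text
t: 1.35
tcp_pos: [0.3906, -0.212, 0.1509]
tool_rot: [0.997, 0.083, -0.001, -0.001]
force: [0.3, -0.4, -0.1]
finger_gap: 0.468
gripper_force: 0.0
```

Run:
```python
from h import *
H=np.array([.4615,-.199,.028]);y=np.radians(9.5)
delta((.391,-.211,.032),yaw=y)
snap("top","t1");snap("side","s1")
f=lambda n,x0,y0,x1,y1,k:cv2.resize(cv2.imread(f"pics/{n}1_full.png")[y0:y1,x0:x1],None,fx=k,fy=k,interpolation=cv2.INTER_CUBIC)
o=np.zeros((500,800,3),np.uint8);a=f("s",235,150,345,275,4);b=f("t",200,180,360,290,2.2)
o[:a.shape[0],:a.shape[1]]=a;o[:b.shape[0],445:445+b.shape[1]]=b;cv2.imwrite("pics/c2.png",o)
```

```text
t 1.35 tcp [ 0.3906 -0.212   0.1509] yaw 0.1665 gap mm 39.9 F [ 0.3 -0.4 -0.1] grip 0.0
[  0.7  -0.7 118.9] 0.0007
```

View pics/c2.png

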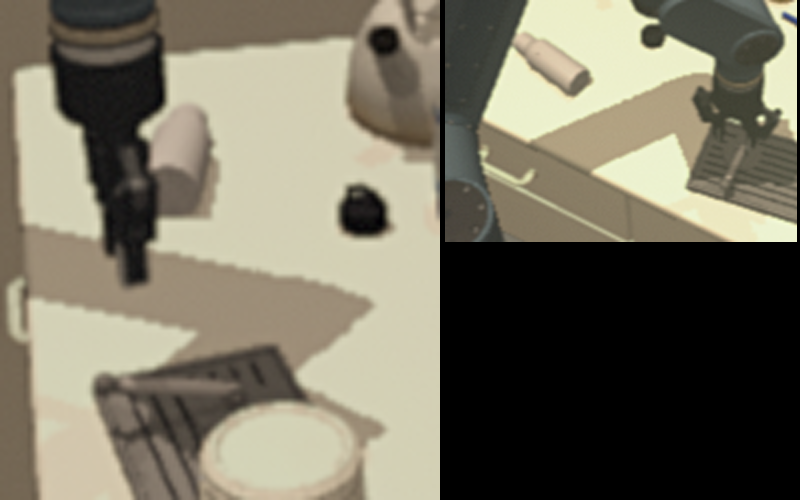

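Request:
{"method": "drive_tool", "body": {
  "deltas": [
    [[0,0,35,0],[1,-1,75,0],[1,-1,105,0],[1,-1,119,0],[1,-1,119,0]]
  ]
}}

```text
t: 1.87
tcp_pos: [0.391, -0.2113, 0.0306]
tool_rot: [0.997, 0.082, -0.001, -0.001]
force: [0.3, -0.4, 1.1]
finger_gap: 0.467
gripper_force: 0.0
```

Request:
{"method": "drive_tool", "body": {
  "deltas": [
    [[0,0,0,0],[0,0,0,0],[0,0,0,0],[0,0,0,0],[0,0,0,0]]
  ],
  "jaw": 0,
  "force": 25
}}

```text
t: 2.28
tcp_pos: [0.3894, -0.2057, 0.0333]
tool_rot: [0.997, 0.081, -0.002, -0.004]
force: [5.7, 17.8, -5.1]
finger_gap: 0.127
gripper_force: 25.7
```

Run:
```python
from h import *
y=np.radians(9.5);H=np.array([.4615,-.199,.028])
s=manip.sense();g=s["tcp_pos"]+[0,0,.019];v=g-H;ux=np.array([np.cos(y),np.sin(y),0])
a0=np.arctan2(v[2],-v@ux);r=np.hypot(v[2],v@ux);print("radius",r,"ang",np.degrees(a0),"lat",v@[-np.sin(y),np.cos(y),0])
delta(*[H-[0,0,.019]+r*(-np.cos(a)*ux+np.sin(a)*np.array([0,0,1])) for a in np.linspace(a0,np.pi/2,11)[1:]],yaw=y)
```

```text
radius 0.07621028901341227 ang 18.583582294267604 lat 0.0053422270127255036
t 2.28 tcp [ 0.3894 -0.2057  0.0333] yaw 0.1628 gap mm 10.8 F [ 5.7 17.8 -5.1] grip 25.7
[ 3.6  5.3 -8.9] -0.003
[  8.2   5.2 -17.1] -0.003
[ 13.8   5.1 -24.8] -0.003
[ 20.3   5.  -31.7] -0.003
[ 27.6   4.9 -37.7] -0.003
[ 35.7   4.8 -42.8] -0.003
[ 44.3   4.8 -46.9] -0.003
[ 53.3   4.7 -49.8] -0.003
[ 62.6   4.7 -51.6] -0.003
[ 72.1   4.6 -52.2] -0.003
```

Request:
{"method": "drive_tool", "body": {
  "deltas": [
    [[0,-3,0,0],[0,-6,0,0],[0,-6,0,0]]
  ]
}}

```text
t: 2.53
tcp_pos: [0.3898, -0.2051, 0.0339]
tool_rot: [0.997, 0.083, -0.0, 0.0]
force: [-4.5, -0.2, 0.8]
finger_gap: 0.128
gripper_force: 26.2
```

Run:
```python
from h import *
delta()
im0=cv2.imread("pics/side0.png");im1=cv2.imread("pics/t1_full.png")
for im,p in((im0,[(279,190),(283,180),(277,198),(265,190),(300,185)]),(im1,[(250,208),(240,202),(258,213),(245,190),(240,215)])):
    print([im[v,u].tolist() for u,v in p], cv2.cvtColor(im,cv2.COLOR_BGR2HSV)[p[0][1],p[0][0]])
```

```text
t 2.53 tcp [ 0.3898 -0.2051  0.0339] yaw 0.1666 gap mm 10.9 F [-4.5 -0.2  0.8] grip 26.2
[[154, 171, 187], [149, 165, 181], [86, 97, 107], [182, 209, 212], [181, 208, 211]] [ 15  45 187]
[[174, 203, 222], [169, 197, 217], [180, 208, 227], [201, 238, 236], [203, 239, 236]] [ 18  55 222]
```

Request:
{"method": "drive_tool", "body": {
  "deltas": [
    [[3.5,0,-9,0],[8,0,-17,0],[14,0,-25,0],[20,0,-31.5,0],[27.5,0,-37.5,0]]
  ]
}}

```text
t: 2.95
tcp_pos: [0.4171, -0.2006, 0.0715]
tool_rot: [0.997, 0.083, -0.0, 0.0]
force: [-2.0, -0.5, -6.1]
finger_gap: 0.129
gripper_force: 25.6
```

Request:
{"method": "drive_tool", "body": {
  "deltas": [
    [[8,0,-5,0],[16.5,0,-9,0],[25.5,0,-12,0],[35,0,-14,0],[44.5,0,-14.5,0]]
  ]
}}

```text
t: 3.37
tcp_pos: [0.462, -0.1933, 0.0855]
tool_rot: [0.997, 0.083, -0.0, 0.0]
force: [-4.8, 0.1, -1.3]
finger_gap: 0.115
gripper_force: 22.5
```

Request:
{"method": "drive_tool", "body": {
  "deltas": [
    [[2,0,0,0],[4,0,0,0],[4,0,0,0]]
  ]
}}

```text
t: 3.62
tcp_pos: [0.4673, -0.1933, 0.0846]
tool_rot: [0.997, 0.083, 0.001, 0.001]
force: [-0.2, -0.0, 0.8]
finger_gap: -0.001
gripper_force: 0.0
```

Run:
```python
from h import *
delta()
snap("side","s2")
# bottle masks
im0=cv2.imread("pics/side0.png");im1=cv2.imread("pics/t1_full.png")
def blob(im,seed,box):
    i=im.astype(int); d=i[:,:,2]-i[:,:,1]   # bottle redder than the worktop (R-G)
    m=np.uint8((d>7)*255); x0,y0,x1,y1=box; k=np.zeros_like(m);k[y0:y1,x0:x1]=m[y0:y1,x0:x1]
    k=cv2.morphologyEx(k,cv2.MORPH_OPEN,np.ones((2,2),np.uint8))
    n,l,st,c=cv2.connectedComponentsWithStats(k); j=l[seed[1],seed[0]]
    cs=cv2.findContours(np.uint8(l==j),0,2)[0][0]; return cs,st[j],cv2.minAreaRect(cs)
for n,im,seed,box in(("side",im0,(279,190),(262,165,300,212)),("top",im1,(250,208),(225,188,272,230))):
    cs,st,r=blob(im,seed,box);print(n,st,np.round(r[0],1),np.round(r[1],1),r[2]);print(cv2.boxPoints(r).round(1).tolist())
```

```text
t 3.62 tcp [ 0.4673 -0.1933  0.0846] yaw 0.166 gap mm -0.1 F [-0.2 -0.   0.8] grip 0.0
side [271 177  20  29 453] [280.5 191. ] [28. 19.] 90.0
[[271.0, 177.0], [290.0, 177.0], [290.0, 205.0], [271.0, 205.0]]
top [232 196  33  30 474] [247.4 209.1] [37.6 16. ] 36.869895935058594
[[227.60000610351562, 204.1999969482422], [237.1999969482422, 191.39999389648438], [267.29998779296875, 214.0], [257.70001220703125, 226.8000030517578]]
```

Run:
```python
from h import *
snap("top","t2")
f=lambda n,x0,y0,x1,y1,k:cv2.resize(cv2.imread(f"pics/{n}2_full.png")[y0:y1,x0:x1],None,fx=k,fy=k,interpolation=cv2.INTER_CUBIC)
o=np.zeros((480,800,3),np.uint8);a=f("s",250,200,320,280,6);b=f("t",300,205,360,275,6)
o[:a.shape[0],:a.shape[1]]=a;o[:b.shape[0],430:430+b.shape[1]]=b;cv2.imwrite("pics/c3.png",o)
```

```text
(no output)
```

View pics/c3.png

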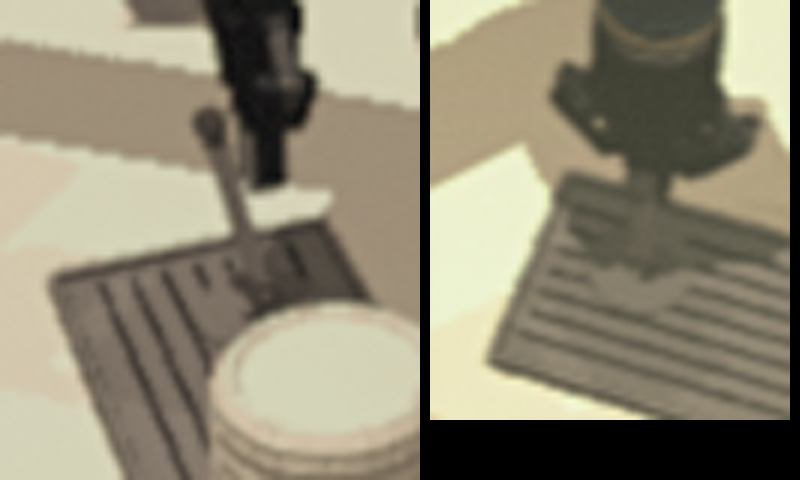

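Run:
```python
from h import *
y=np.radians(9.5);ux=np.array([np.cos(y),np.sin(y),0]);n=np.array([-np.sin(y),np.cos(y),0]);H=np.array([.4605,-.1935,.028])
o,d=ray("side",(285,221.3));p=o+d*((H-o)@n)/(d@n);v=p-H;print(p,np.linalg.norm(v),np.degrees(np.arctan2(v[2],-v@ux)))
def at(x,z):return H*[1,1,0]+x*ux+[0,0,z]
delta(at(.006,.165),at(-.1,.165),at(-.1,.1),at(-.02,.1),yaw=y)
```

```text
[ 0.44187924 -0.19661605  0.12493101] 0.09875253751650413 78.97824000617335
t 3.72 tcp [ 0.4665 -0.1931  0.0844] yaw 0.1656 gap mm -0.0 F [2.6 0.3 0. ] grip 0.7
[  0.2  -0.5 -80.6] -0.0002
[-105.8   -0.5  -80.8] -0.0002
[-105.9   -0.6  -15.8] -0.0002
[-25.9  -0.6 -15.7] -0.0002
```

Request:
{"method": "drive_tool", "body": {
  "deltas": [
    [[0,0,-40,0],[0,0,-80,0],[-20,0,-81,0],[-55,0,-81,0],[-82,0,-81,0]]
  ]
}}

```text
t: 4.13
tcp_pos: [0.3836, -0.2063, 0.1659]
tool_rot: [0.997, 0.083, 0.0, 0.001]
force: [-1.0, -0.0, -0.1]
finger_gap: 0.001
gripper_force: 0.0
```

Request:
{"method": "drive_tool", "body": {
  "deltas": [
    [[0,0,20,0],[0,0,50,0],[0,0,65,0],[10,0,65,0],[20,0,65,0]]
  ]
}}

```text
t: 4.55
tcp_pos: [0.4044, -0.2027, 0.0998]
tool_rot: [0.997, 0.082, -0.001, -0.001]
force: [0.9, -0.4, 0.8]
finger_gap: 0.002
gripper_force: 0.0
```

Request:
{"method": "drive_tool", "body": {
  "deltas": [
    [[8,0,0,0],[16,0,0,0],[24,0,0,0],[32,0,0,0],[35,0,0,0]]
  ]
}}

```text
t: 4.97
tcp_pos: [0.4407, -0.1971, 0.101]
tool_rot: [0.997, 0.083, 0.001, 0.001]
force: [-1.2, -0.4, 0.4]
finger_gap: 0.003
gripper_force: 0.6
```

Request:
{"method": "drive_tool", "body": {
  "deltas": [
    [[2,0,0,0],[4,0,0,0],[4,0,0,0]]
  ]
}}

```text
t: 5.22
tcp_pos: [0.4424, -0.1963, 0.1004]
tool_rot: [0.997, 0.083, -0.001, -0.0]
force: [-2.0, -0.6, 1.8]
finger_gap: 0.001
gripper_force: 1.0
```

```bash
cat >> h.py <<'E'
def post(u,v,H=np.array([.4605,-.1935,.028]),y=np.radians(9.5)):
    ux=np.array([np.cos(y),np.sin(y),0]);n=np.array([-np.sin(y),np.cos(y),0])
    o,d=ray("side",(u,v));p=o+d*((H-o)@n)/(d@n);w=p-H;print("ball",p.round(4),"len",np.linalg.norm(w).round(4),"deg",np.degrees(np.arctan2(w[2],-w@ux)).round(1))
E
python3 - <<'E'
from h import *
delta();snap("side","s3",(265,195,325,265),6)
E
```

```text
t 5.22 tcp [ 0.4424 -0.1963  0.1004] yaw 0.1664 gap mm 0.1 F [-2.  -0.6  1.8] grip 1.0
```

View pics/s3.png

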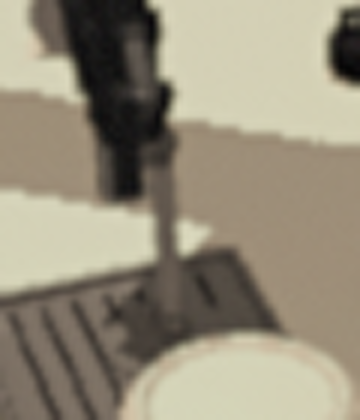

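Request:
{"method": "drive_tool", "body": {
  "deltas": [
    [[2,0,0,0],[4,0,0,0],[4,0,0,0]]
  ]
}}

```text
t: 5.52
tcp_pos: [0.4432, -0.1958, 0.1003]
tool_rot: [0.996, 0.084, -0.004, -0.001]
force: [-13.4, -5.8, 7.3]
finger_gap: 0.005
gripper_force: 6.5
```

Request:
{"method": "drive_tool", "body": {
  "deltas": [
    [[2,0,0,0],[3,0,0,0],[3,0,0,0]]
  ]
}}

```text
t: 5.77
tcp_pos: [0.4435, -0.1955, 0.1003]
tool_rot: [0.996, 0.084, -0.006, -0.001]
force: [-19.5, -10.7, 10.5]
finger_gap: 0.001
gripper_force: 10.3
```

Run:
```python
from h import *
post(292.2,218.3)
print(proj("side",[[.4605,-.1935,.028],[.4605,-.1935,.128]]))
```

```text
ball [ 0.4633 -0.193   0.1301] len 0.1021 deg 91.6
[[293.0347331  247.86342582]
 [291.28773156 219.11107358]]
```

Request:
{"method": "drive_tool", "body": {
  "deltas": [
    [[-10,0,0,0],[-25,0,-10,0],[-40,0,-40,0],[-40,0,-80,0],[-40,0,-110,0]]
  ],
  "jaw": 85
}}

```text
t: 6.18
tcp_pos: [0.4099, -0.202, 0.2119]
tool_rot: [0.997, 0.082, 0.0, -0.0]
force: [1.9, 0.1, 0.8]
finger_gap: 0.708
gripper_force: 0.0
```

Run:
```python
from h import *
print("bottle centre tri",tri((280.5,191.5),(247.4,209.1)))
m,b=plane("top",(232.4,197.8),.0285),plane("top",(262.5,220.4),.0285);d=m-b
print(m,b,np.linalg.norm(d),np.degrees(np.arctan2(d[1],d[0])))
# predicted side of silhouettes
def sil(n,b,m):
    ax=(m-b)/np.linalg.norm(m-b);l=np.array([-ax[1],ax[0],0]);P=[]
    for s,r in((0,.0285),(.108,.0285),(.125,.0195),(.155,.0195)):
        for t in np.linspace(0,6.28,36):P.append(b+s*ax+r*(np.cos(t)*l+np.sin(t)*np.array([0,0,1])))
    q=proj(n,np.array(P));r=cv2.minAreaRect(np.float32(q));return np.round(q.min(0),1),np.round(q.max(0),1),np.round(r[0],1),np.round(r[1],1),round(r[2],1)
a=(d/np.linalg.norm(d));c=(m+b)/2
for n in("side","top"):print(n,sil(n,c-.0775*a,c+.0775*a))
```

```text
bottle centre tri (array([0.46200396, 0.19560838, 0.01410723]), np.float64(0.00029716137620482635))
[0.47185257 0.27250014 0.0285    ] [0.43548869 0.10585659 0.0285    ] 0.17056495728715365 77.6902471959549
side (array([267.5, 175. ]), array([286.7, 206.4]), array([277.5, 190.6]), array([16.2, 31.9]), 12.4)
top (array([230. , 194.6]), array([266.3, 225.6]), array([247.6, 209.4]), array([40.3, 14.8]), 36.5)
```

Run:
```python
from h import *
for f,(x0,y0,x1,y1) in(("side0",(264,172,296,210)),("t1_full",(226,190,272,232))):
    i=cv2.imread(f"pics/{f}.png").astype(int)[y0:y1,x0:x1]
    print(f)
    for r in range(y1-y0):
        print(y0+r,"".join("." if 0*0+(p:=i[r,c])[2]-p[1]<8 else ("#" if p[2]>140 else "o") for c in range(x1-x0)), "".join("%x"%(i[r,c].sum()//48) for c in range(x1-x0)))
```

```text
side0
172 ................................ cccccccccccccccccccccccccccccccc
173 ................................ cccccccccccccccccccccccccccccccc
174 ................................ cccccccccccccccccccccccccccccccc
175 .................#.............. cccccccccccccccccbbccccccccccccc
176 ...............######........... cccccccccccccccbbbaabbcccccccccc
177 ..............########.......... cccccccccccccbbaaaaa9abccccccccc
178 .............#########.......... cccccccccccccbaaaaaa98accccccccc
179 ............###########......... ccccccccccccbaaaaaaa988bcccccccc
180 ...........############......... cccccccccccbaaaaaaaa988bcccccccc
181 ..........#############......... ccccccccccbaaaaaaaaa988bcccccccc
182 ..........#############......... cccccccccbaaaabaaaaa988acccccccc
183 .........#############o......... cccccccccaaaaabaaaa99879cccccccc
184 .........#############o#........ cccccccccaaaabbaaaa99878bccccccc
185 .........#############oo........ ccccccccbaaabbbaaaa988669ccccccc
186 .........############ooo........ ccccccccaaabbbbaaa9987669ccccccc
187 ........#############oo......... ccccccc
[... 4989 characters left out ...]
cdeeeeeeeeeeee
225 .............................................. eeeeeeeeeeeeeeeeeeeeeeeeeeeeeddddeeeeeeeeeeeee
226 .............................................. eeeeeeeeeeeeeeeeeeeeeeeeeeeeeeeeeeeeeeeeeeeeee
227 .............................................. eeeeeeeeeeeeeeeeeeeeeeeeeeeeeeeeeeeeeeeeeeeeee
228 .............................................. eeeeeeeeeeeeeeeeeeeeeeeeeeeeeeeeeeeeeeeeeeeeee
229 .............................................. eeeeeeeeeeeeeeeeeeeeeeeeeeeeeeeeeeeeeeeeeeeedd
230 .............................................# eeeeeeeeeeeeeeeeeeeeeeeeeeeeeeeeeeeeeeeeeeddba
231 ..........................................#### eeeeeeeeeeeeeeeeeeeeeeeeeeeeeeeeeeeeeeeddbaa99
```

Run:
```python
from h import *
B,e=tri((277.6,197.6),(261,217));print("base",B,e, plane("side",(277.6,197.6),.0285),plane("top",(261,217),.0285))
M=plane("top",(232,199.5),.0285);print("mouth",M,np.linalg.norm(M-B))
d=M-B;yw=np.arctan2(d[1],d[0]);print(np.degrees(yw))
a=np.array([np.cos(yw),np.sin(yw),0])
from h import proj
def sil(n,b):
    l=np.array([-a[1],a[0],0]);P=[b+s*a+r*(np.cos(t)*l+np.sin(t)*np.array([0,0,1])) for s,r in((0,.0285),(.108,.0285),(.125,.0195),(.155,.0195)) for t in np.linspace(0,6.28,36)]
    q=proj(n,np.array(P));return np.round(q.min(0),1),np.round(q.max(0),1)
b=B*[1,1,0]+[0,0,.0285]
for n in("side","top"):print(n,sil(n,b),"base",proj(n,b))
G=b+.033*a;print("grip",G)
delta(G+[0,0,.1],G*[1,1,0]+[0,0,.008],yaw=yw)
```

```text
base [0.44485356 0.11843517 0.03185969] 0.0006148567226384725 [0.4454822  0.12500221 0.0285    ] [0.44650307 0.1199032  0.0285    ]
mouth [0.46385377 0.2688042  0.0285    ] 0.15160192070761092
82.79843296136981
side (array([269.5, 174.3]), array([286.1, 205.5])) base [[277.60224234 198.49585952]]
top (array([228. , 194.8]), array([265.8, 223.9])) base [[261.08572085 217.44317941]]
grip [0.44899045 0.15117484 0.0285    ]
t 6.18 tcp [ 0.4099 -0.202   0.2119] yaw 0.1638 gap mm 60.4 F [1.9 0.1 0.8] grip 0.0
[  96.1 -342.    83.6] -1.2813
[  96.  -341.9  204.1] -1.2813
```

Run:
```python
from h import *
s=manip.sense();print(s["q"].round(3))
delta((.4495,.154,.13),yaw=np.radians(81.5))
```

```text
[-7.040e-01  3.320e-01  1.862e+00  1.000e-03  9.470e-01  7.020e-01]
t 6.18 tcp [ 0.4099 -0.202   0.2119] yaw 0.1638 gap mm 60.4 F [1.9 0.1 0.8] grip 0.0
[  97.1 -344.7   82.1] -1.2586
```

Request:
{"method": "drive_tool", "body": {
  "deltas": [
    [[10,-34,0,0],[20,-70,0,0],[30,-106,0,0],[40,-142,0,0],[49,-174,0,0]]
  ],
  "jaw": 85
}}

```text
t: 6.6
tcp_pos: [0.43, -0.0202, 0.2105]
tool_rot: [0.997, 0.082, 0.001, -0.0]
force: [1.3, 0.4, -0.9]
finger_gap: 0.997
gripper_force: 0.0
```

Request:
{"method": "drive_tool", "body": {
  "deltas": [
    [[10,-34,0,-0.12],[20,-70,20,-0.24],[30,-106,40,-0.36],[40,-142,60,-0.48],[48,-171,80,-0.6]]
  ]
}}

```text
t: 7.02
tcp_pos: [0.4497, 0.1568, 0.1298]
tool_rot: [0.927, 0.376, 0.001, -0.0]
force: [0.3, -0.1, -0.0]
finger_gap: 0.995
gripper_force: 0.0
```

Request:
{"method": "drive_tool", "body": {
  "deltas": [
    [[0,0,0,-0.12],[0,0,0,-0.24],[0,0,0,-0.36],[0,0,0,-0.48],[0,0,0,-0.6]]
  ]
}}

```text
t: 7.43
tcp_pos: [0.4493, 0.1548, 0.1301]
tool_rot: [0.774, 0.633, 0.0, -0.0]
force: [-0.3, 0.0, 0.3]
finger_gap: 0.999
gripper_force: 0.0
```

Request:
{"method": "drive_tool", "body": {
  "deltas": [
    [[0,0,0,-0.06],[0,0,0,-0.06]]
  ]
}}

```text
t: 7.6
tcp_pos: [0.4494, 0.1546, 0.1302]
tool_rot: [0.756, 0.654, 0.001, -0.0]
force: [0.5, -0.6, 0.1]
finger_gap: 0.997
gripper_force: 0.0
```

Run:
```python
from h import *
snap("top","t4");snap("side","s4")
f=lambda n,x0,y0,x1,y1,k:cv2.resize(cv2.imread(f"pics/{n}4_full.png")[y0:y1,x0:x1],None,fx=k,fy=k,interpolation=cv2.INTER_CUBIC)
o=np.zeros((600,800,3),np.uint8);a=f("s",250,160,315,260,6);b=f("t",310,210,350,260,9);c=f("t",215,160,315,230,1.4)
c=f("t",220,160,300,230,3)
o[:a.shape[0],:a.shape[1]]=a;o[:b.shape[0],400:400+b.shape[1]]=b;o[-140:,:][:0]=0
cv2.imwrite("pics/c4.png",o[:600])
delta((.4495,.154,.13),(.4495,.154,.008),yaw=np.radians(81.5))
```

```text
t 7.7 tcp [0.4493 0.1545 0.1303] yaw 1.4235 gap mm 85.0 F [ 0.1  0.2 -0.2] grip 0.0
[-0.4  0.3  0.3] 0.001
[ -0.5   0.2 122.3] 0.001
```

View pics/c4.png

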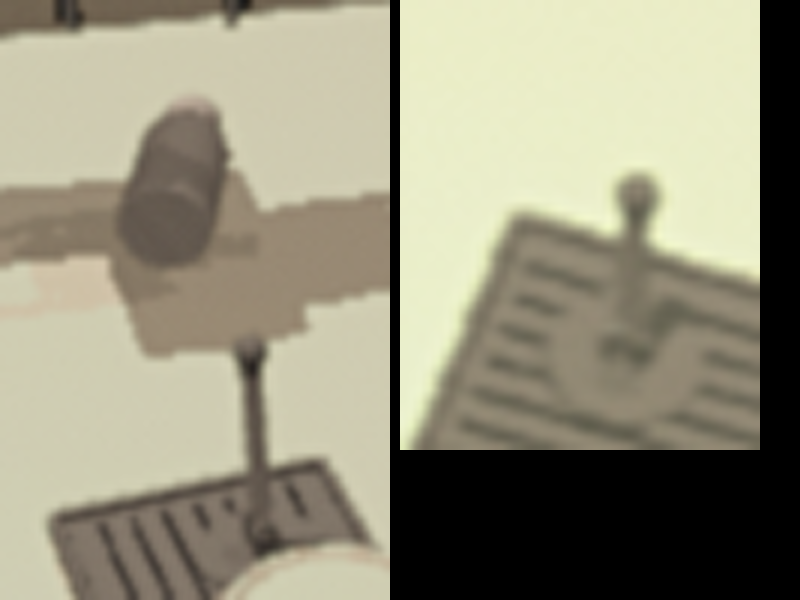

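Request:
{"method": "drive_tool", "body": {
  "deltas": [
    [[0,0,40,0],[0,0,75,0],[0,0,105,0],[0,0,122,0],[0,0,122,0]]
  ]
}}

```text
t: 8.12
tcp_pos: [0.4472, 0.1541, 0.0053]
tool_rot: [0.757, 0.653, -0.002, -0.002]
force: [-0.1, 0.0, 0.3]
finger_gap: 0.996
gripper_force: 0.0
```

Request:
{"method": "drive_tool", "body": {
  "deltas": [
    [[0,0,0,0],[0,0,0,0],[0,0,0,0],[0,0,0,0],[0,0,0,0]]
  ],
  "jaw": 30,
  "force": 25
}}

```text
t: 8.53
tcp_pos: [0.4503, 0.1545, 0.0098]
tool_rot: [0.757, 0.654, 0.001, 0.001]
force: [-0.1, -1.0, 5.4]
finger_gap: 0.636
gripper_force: 26.4
```

Run:
```python
from h import *
delta()
for a,b in(((291.2,218.7),(335.9,230.9)),((291.7,219.2),(336.3,231.3)),((293.2,248),(335.3,248.5))):print(tri(a,b))
```

```text
t 8.53 tcp [0.4503 0.1545 0.0098] yaw 1.4254 gap mm 54.3 F [-0.1 -1.   5.4] grip 26.4
(array([ 0.46094613, -0.19595482,  0.13176152]), np.float64(0.0022962801513592927))
(array([ 0.46172888, -0.19728854,  0.13028372]), np.float64(0.0011105337577772018))
(array([ 0.45885011, -0.19926144,  0.02982327]), np.float64(0.004265460818690865))
```

Request:
{"method": "drive_tool", "body": {
  "deltas": [
    [[3,0,-15,0],[8,0,-35,0],[15,0,-60,0],[20,0,-90,0],[20,0,-120,0]]
  ],
  "force": 20
}}

```text
t: 8.95
tcp_pos: [0.4514, 0.1748, 0.1298]
tool_rot: [0.756, 0.654, -0.0, -0.0]
force: [0.2, -0.2, -2.2]
finger_gap: 0.639
gripper_force: 25.7
```

Request:
{"method": "drive_tool", "body": {
  "deltas": [
    [[0,0,-10,0],[0,0,-20,0],[0,0,-20,0]]
  ]
}}

```text
t: 9.2
tcp_pos: [0.453, 0.1745, 0.1508]
tool_rot: [0.756, 0.654, 0.002, 0.001]
force: [-0.5, -0.8, -2.1]
finger_gap: 0.639
gripper_force: 25.7
```

Run:
```python
from h import *
delta();snap("side","s5");snap("top","t5")
i=cv2.imread("pics/s5_full.png").astype(int);x0,y0,x1,y1=255,100,310,215
for r in range(y0,y1,2):print(r,"".join("%x"%(i[r,c].sum()//48) for c in range(x0,x1)))
s=manip.sense();p=s["tcp_pos"]+[0,0,.019];print(proj("side",[p,p-[0,0,.122],p+[0,0,.033]]).round(1), proj("top",[p,p-[0,0,.122]]).round(1))
```

```text
t 9.2 tcp [0.453  0.1745 0.1508] yaw 1.4262 gap mm 54.6 F [-0.5 -0.8 -2.1] grip 25.7
100 6666653222222222222222222356666666666666666666666666666
102 6666653222222222222222222235666666666666666666666666666
104 6666653222223233333333322235666666666666666666666666666
106 6666654222222222222222222345666666666666666666666666666
108 6666664444333333333444454434566666666666666666666666666
110 6666654334444454544444333335666666666666666666666666666
112 6666654345545444445555555533566666666666666666666666666
114 6666653124455555555555432111356666666666666666666666666
116 6666663111111111111111111111256666666666666666666666666
118 6666653111111111111111111110256666666666666666666666666
120 6666664111111111111111111111356666666666666666666666666
122 6666666311111111111111111111256666666666666666666666666
124 6666665311111111111111111111256666666666666666666666666
126 6666666311111111111111111110135666666666666666666666666
128 6666665311111111111111111111113566665556666666666666666
130 4555553111111111111111111111112334443235666666666666666
132 222222211111111111111111111111333221112566666666666
[... 1841 characters left out ...]
88888888888888888888888
196 7777777777777777777777777778888888888888888888888888888
198 7777777777777777777777777777777777788888888888888888888
200 7777777777777777777777777778888878888888888888888888888
202 9999987777777777777777777788888888888888888888888888888
204 ccbbbcb877777777777777778888888888888888888888888888888
206 ccbbbbcb87777777777777888888888888888888888888888888899
208 bbbbbbbcb977788888888888888888888888888888888999abbbccc
210 cccccccccb988888888888888888888888888889babbccccccccccc
212 ccccccccccb988888888888888888888888888889bccccccccccccc
214 ccccccccccca88888888888888888888888888999abcccccccccccc
[[275.4 155.8]
 [277.7 186.8]
 [274.7 147.1]] [[246.1 187.6]
 [249.6 208. ]]
```

Request:
{"method": "drive_tool", "body": {
  "deltas": [
    [[0,0,0,0],[0,0,0,0],[0,0,0,0]]
  ],
  "jaw": 50,
  "force": 20
}}

```text
t: 9.55
tcp_pos: [0.4514, 0.174, 0.1475]
tool_rot: [0.757, 0.654, -0.001, -0.001]
force: [-0.2, -0.8, -1.6]
finger_gap: 0.641
gripper_force: 25.7
```

```bash
cat >> h.py <<'E'
def dump(n,box,st=2):
    i=vision.snapshot(n)[:,:,::-1].astype(int);x0,y0,x1,y1=box
    for r in range(y0,y1,st):print(r,"".join("%x"%(i[r,c].sum()//48) for c in range(x0,x1)))
E
python3 -c "
from h import *
s=manip.sense();print(s['ft_torque'],s['force'])
delta();dump('side',(255,138,300,190))"
```

```text
[-0.04368821 -0.00206205  0.03293355] [-0.18371674 -0.84417904 -1.57513318]
t 9.55 tcp [0.4514 0.174  0.1475] yaw 1.4257 gap mm 54.7 F [-0.2 -0.8 -1.6] grip 25.7
138 111356666531111111111111111256666531025666666
140 310135666531111111111111111125666631135666666
142 421125665321133334577777521113566531256666666
144 6311125553103566689aaaaaa62111343111256666666
146 542111111112566689977777765311111111356666666
148 664211111112565566555655666421113333566666666
150 666555542123565556666665555432125666666666666
152 666666653244555666666665555443225666666666666
154 666666653244455555555555665444225666666666666
156 666666653234555555555555555544225666666666666
158 666666665445555555555555555444435666666666666
160 666666666544555555555555555434566555655666666
162 666666665655555555555555555677899888899aabccc
164 66666667788888755555555568bcccccccccccccccccc
166 ccccccccccccccbb9876678abcccccccccccccccccccc
168 ccccccccccccccccccccccccccccccccccccccccccccc
170 ccccccccccccccccccccccccccccccccccccccccccccc
172 ccccccccccccccccccccccccccccccccccccccccccccc
174 ccccccccccccccccccccccccccccccccccccccccccccc
176 ccccccccccccccccccccccccccccccccccccccccccccc
178 ccccccccccccccccccccccccccccccccccccccccccccc
180 ccccccccccccccccccccccccccccccccccccccccccccc
182 ccccccccccccccccccccccccccccccccbbbbbbbbbbccc
184 ccccccccccccccccccbbbbbbbbbccccb9888888889bcc
186 cccccccccccccccccbbbbbbbbbbbccb98888888889bcc
188 cccccccbbbbbbbb98888887777778988888888888889b
```

Request:
{"method": "drive_tool", "body": {
  "deltas": [
    [[0,0,35,0],[0,0,70,0],[0,0,80,0],[0,0,80,0],[0,0,80,0]]
  ],
  "jaw": 55.5,
  "force": 20
}}

```text
t: 10.02
tcp_pos: [0.4517, 0.1741, 0.0681]
tool_rot: [0.756, 0.654, -0.001, -0.001]
force: [-0.8, 0.1, -0.9]
finger_gap: 0.65
gripper_force: 4.0
```

Request:
{"method": "drive_tool", "body": {
  "deltas": [
    [[0,0,0,0],[0,0,0,0]]
  ],
  "jaw": 56
}}

```text
t: 10.18
tcp_pos: [0.4533, 0.1744, 0.0698]
tool_rot: [0.756, 0.654, 0.001, 0.001]
force: [0.0, -0.1, 0.1]
finger_gap: 0.658
gripper_force: 0.0
```

```bash
python3 -c "
from h import *
s=manip.sense();print(s['ft_torque'],s['force'])
delta();dump('side',(255,150,300,200))"
```

```text
[-0.05195608  0.0027666   0.04288158] [ 0.02997839 -0.06367656  0.12774718]
t 10.18 tcp [0.4533 0.1744 0.0698] yaw 1.4259 gap mm 56.2 F [ 0.  -0.1  0.1] grip 0.0
150 666666665311111111111111111111135666655566666
152 653355543211111111111111111111112334432356666
154 532222222111111111111111111111123322211356666
156 631112355421111111111111111111356543211256666
158 542112466654211111111111111113566665311356666
160 653111356666311111111111111111356665212566666
162 654211256665311222234444442111268985115abbccc
164 666411125774114899abbccccca621149b95117bccccc
166 ccca61112553049ccccccccccccb83111110039bccccc
168 cccc8422210027bcccccccccccccc941125778bcccccc
170 ccccbbaaa73115acccccccccccccc95227bcccccccccc
172 cccccccccc73348bccccccccccccc96327bcccccccccc
174 cccccccccc83448bccccccccccccca7326bcccccccccc
176 cccccccccc94337bccccbba98889bb7426bcccccccccc
178 cccccccccca7547bccba7666666666458accccccccccc
180 cccccccccccca99bca75555555566558bcccccccccccc
182 ccccccccccccccccb855555555555557acccccccccccc
184 cccccccccccccccb96566666666655469bbba9999999b
186 ccccccccccccccb965655555556665557888888888889
188 bbbbba999999998655555555555665578888888888888
190 888888888888887655555565555565678888888888888
192 888888888777777665555555555555678888888888888
194 777777777777776666555555556556788888888888888
196 777777777777777766555555555567778877788888888
198 777777777777777777665666667777777777788888888
```

```bash
python3 -c "
from h import *
print(plane('side',(279,188),.0285))
delta();dump('top',(215,180,285,232),1)
dump('side',(262,166,296,206),1)
"
```

```text
[0.45764288 0.19719077 0.0285    ]
t 10.23 tcp [0.4532 0.1744 0.0699] yaw 1.4258 gap mm 56.1 F [-0.5  0.5 -0.5] grip 0.0
180 ddddddddddddddddddddb53334444444433333333444348cdddddddddddddddddddddd
181 ddddddddddddddddddddb63333333333333333333344348cdddddddddddddddddddddd
182 ddddddddddddddddddddc63333333333333333333333348cdddddddddddddddddddddd
183 ddddddddddddddddddddc74333333333333333333345349ddddddddddddddddddddddd
184 ddddddddddddddddddddc9533333333333333333345645adeddddddddddddddddddddd
185 dddddddddddddddddddddb733333333333333333344435adeddddddddddddddddddddd
186 dddddddddddddddddddddc953333333333333333333335addddddddddddddddddddddd
187 ddddddddddddddddddddddb74333333333333333333336addddddddddddddddddddddd
188 ddddddddddddddddddddddc74333333333333333333469cddddddddddddddddddddddd
189 ddddddddddddddddddddddc733333333333333333348cddeeddddddddddddddddddddd
190 ddddddddddddddddddddddc63333333333333333335adedddddddddddddddddddddddd
191 ddddddddddddddddddddedb63433333333344443336adcaaacdedddddddddddddddddd
192 dddddddddddddddddddeeda544333333334676433479aa999bdddddddddddddddddddd
193 
[... 3780 characters left out ...]
88 9999999888755566666666665568888888
189 8888888888755666666666665578888888
190 8888888888655666666666665578888888
191 8888888888655666666666665578888888
192 8877777777656655555566665578888888
193 7777777777655555555556665688888888
194 7777777777655555555555565688888888
195 8877777777655555555555555688888888
196 7777777777655555555555555677778888
197 7777777777655555555555555677777888
198 7777777776555555555555555677778888
199 7777789998655555555555555777778888
200 99999bbbba865555555555556888888888
201 bbbbbbbbcba75555555555556888888888
202 bcbbbbbbbbb96555555555567888888888
203 bbbbbbbbbbba7555555555667888888888
204 bbbbbbbbbbbb8666555666777888888888
205 bbbbccbbbbbba987667777778888888888
```

```bash
python3 -c "
from h import *
B,e=tri((279.3,198),(262,217.5));print(B,e,plane('side',(279.3,198),.0285),plane('top',(262,217.5),.0285))
M=plane('top',(233,199.5),.0285)
delta()
for b in [B,plane('top',(262,217.5),.0285)]:
  a=np.array([np.cos(1.426),np.sin(1.426),0]);g=b+.013*a;g[2]=.009;delta(g)
"
```

```text
[0.44888984 0.11635674 0.02903422] 0.005150442890910545 [0.45110133 0.12077724 0.0285    ] [0.4463445  0.11518957 0.0285    ]
t 10.33 tcp [0.4529 0.1743 0.0696] yaw 1.4259 gap mm 55.7 F [ 0.6 -0.3  0.4] grip 0.0
t 10.33 tcp [0.4529 0.1743 0.0696] yaw 1.4259 gap mm 55.7 F [ 0.6 -0.3  0.4] grip 0.0
[-45.    4.3  60.6] 0
t 10.33 tcp [0.4529 0.1743 0.0696] yaw 1.4259 gap mm 55.7 F [ 0.6 -0.3  0.4] grip 0.0
[-46.5   1.9  60.6] 0
```

Request:
{"method": "drive_tool", "body": {
  "deltas": [
    [[0,0,-10,0],[0,0,-15,0],[-15,2,-15,0],[-30,3,-15,0],[-43,3,-15,0]]
  ],
  "jaw": 85
}}

```text
t: 10.75
tcp_pos: [0.4494, 0.1308, 0.0845]
tool_rot: [0.756, 0.654, 0.001, 0.001]
force: [-0.4, 0.4, -0.7]
finger_gap: 0.994
gripper_force: 0.0
```

Request:
{"method": "drive_tool", "body": {
  "deltas": [
    [[0,0,30,0],[0,0,60,0],[0,0,75,0],[0,0,75,0]]
  ]
}}

```text
t: 11.08
tcp_pos: [0.4479, 0.1309, 0.0067]
tool_rot: [0.757, 0.654, -0.001, -0.001]
force: [-0.4, -0.4, 0.5]
finger_gap: 0.991
gripper_force: 0.1
```

Request:
{"method": "drive_tool", "body": {
  "deltas": [
    [[0,0,0,0],[0,0,0,0],[0,0,0,0],[0,0,0,0],[0,0,0,0]]
  ],
  "jaw": 50,
  "force": 20
}}

```text
t: 11.5
tcp_pos: [0.4503, 0.1313, 0.01]
tool_rot: [0.756, 0.654, 0.002, 0.001]
force: [0.4, -0.4, 7.3]
finger_gap: 0.672
gripper_force: 20.9
```

Request:
{"method": "drive_tool", "body": {
  "deltas": [
    [[0,0,-15,0],[0,0,-30,0],[0,0,-45,0],[0,0,-60,0],[0,0,-60,0]]
  ]
}}

```text
t: 11.92
tcp_pos: [0.4498, 0.1315, 0.0709]
tool_rot: [0.756, 0.654, 0.002, 0.001]
force: [0.1, 0.4, -1.0]
finger_gap: 0.667
gripper_force: 21.6
```

```bash
python3 -c "
from h import *
print(manip.sense()['ft_torque']);delta();dump('side',(262,160,296,206),1)
"
```

```text
[-0.06327868 -0.02013679 -0.00563525]
t 11.92 tcp [0.4498 0.1315 0.0709] yaw 1.4264 gap mm 56.9 F [ 0.1  0.4 -1. ] grip 21.6
160 3321111111111111111111113553221125
161 5542111111111111111111135664321036
162 5654211111111111111111479999852049
163 56664211111111111111116bccccc8316b
164 788985211111111111111149bcccc8217b
165 abbcb7311111111111111115acccc8217b
166 bccca62112111222222111138bccb7227b
167 bccc941145555787666521116bccb6138b
168 9ccc83037a99abcbaaa9510049cca5149b
169 8bca6115acccccccbbbb721016a97315ac
170 47973027bccccccba888531013542105ac
171 13431049cccccba87666652111111016bc
172 0111016bccccba755666664111111237bc
173 2111027ccccba7655556665211135789bc
174 6421117bccb976666665565311379bcccc
175 b962116bca97666666665553315acccccc
176 cc95235aa866566666665554425acccccc
177 cca634588655566666666554425acccccc
178 ccb6344776666666666666544249cccccc
179 ccb7343566666666666666544238bccccc
180 ccc8344566666666666666544238bccccc
181 ccc8344566666666666666544249bccccc
182 ccc844456666666666666654435acccccc
183 ccca64445666666666666554459bcccccc
184 cccba755556666666666665678bccccccc
185 ccccba8876655666666665788abbbbcccc
186 cccccbbca865566666665677789999bccc
187 ccccccccca86666666666677788889bbbb
188 cccccccccca97665667777777888889999
189 cccccccbbbbb9766677777777888888888
190 bbbbbbba99998777777777777888888888
191 9999999888887777777777777788888888
192 8888888888877777777777777788888888
193 8888888888877777777777777788888888
194 8888888888777777777777777888888888
195 8888888888777777777777777888888888
196 8888888888777777777777777888888888
197 8888877777777777777777777888888888
198 7777777777777777777777778888888888
199 7777777777777777777777778888888888
200 7777777777777777777777778888888888
201 7777777777777777777777778888888888
202 7777888897777777777777777877777888
203 9999bbabb8777777777777777777777888
204 bbbbcbbcb9777777777777777777777888
205 bbbbbbbbb9999977777777778877777888
```

Request:
{"method": "drive_tool", "body": {
  "deltas": [
    [[10,0,-15,0],[20,0,-30,0],[30,0,-45,0],[30,0,-60,0],[30,0,-75,0]]
  ]
}}

```text
t: 12.38
tcp_pos: [0.4521, 0.1613, 0.143]
tool_rot: [0.756, 0.654, -0.001, -0.001]
force: [-0.8, 0.5, -1.0]
finger_gap: 0.658
gripper_force: 21.7
```

Request:
{"method": "drive_tool", "body": {
  "deltas": [
    [[0,0,-10,0],[0,0,-10,0],[0,0,-10,0]]
  ]
}}

```text
t: 12.63
tcp_pos: [0.4526, 0.1609, 0.1529]
tool_rot: [0.756, 0.654, -0.0, -0.0]
force: [0.7, 0.2, -1.6]
finger_gap: 0.659
gripper_force: 21.7
```

Run:
```python
from h import *
print(manip.sense()['ft_torque']);delta();snap("side","s6",(225,110,325,260),4)
```

```text
[-0.10686772  0.05986957 -0.01780751]
t 12.63 tcp [0.4526 0.1609 0.1529] yaw 1.426 gap mm 56.3 F [ 0.7  0.2 -1.6] grip 21.7
```

View pics/s6.png

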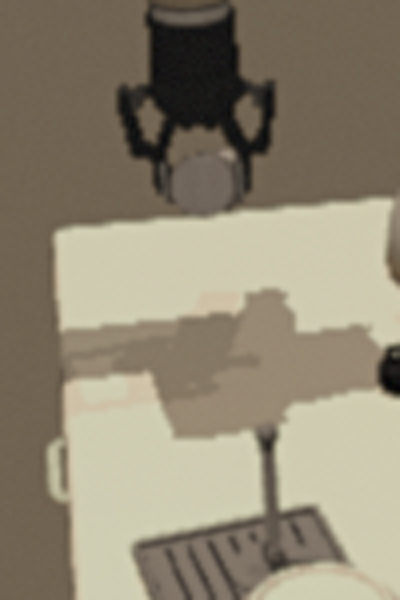

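Request:
{"method": "drive_tool", "body": {
  "deltas": [
    [[0,0,-40,0],[0,0,-80,0],[0,0,-40,0],[0,0,-80,0],[0,0,-40,0]]
  ]
}}

```text
t: 13.1
tcp_pos: [0.4564, 0.1613, 0.1948]
tool_rot: [0.756, 0.654, 0.001, 0.0]
force: [3.4, 1.7, 0.6]
finger_gap: 0.653
gripper_force: 21.4
```

Request:
{"method": "drive_tool", "body": {
  "deltas": [
    [[0,0,-40,0],[0,0,0,0],[0,0,-40,0],[0,0,-40,0],[0,0,-40,0]]
  ]
}}

```text
t: 13.52
tcp_pos: [0.454, 0.1609, 0.2319]
tool_rot: [0.757, 0.654, -0.0, -0.0]
force: [1.0, 0.5, 0.5]
finger_gap: 0.656
gripper_force: 22.5
```

Run:
```python
from h import *
print(manip.sense()['ft_torque']);delta();dump('side',(255,100,300,190),2)
```

```text
[-0.06225169  0.02689306  0.01509182]
t 13.52 tcp [0.454  0.1609 0.2319] yaw 1.4257 gap mm 56.0 F [1.  0.5 0.5] grip 22.5
100 666654111111111111111111111025666666666666666
102 666665311111111111111111111025666666666666666
104 666665311111111111111111111135666666666666666
106 666665311111111111111111111113566666566666666
108 555532111111111111111111111111334433345666666
110 222221111111111111111111111112332221125666666
112 122355421111111111111111111125653221135666666
114 122456642111111111111111111356665421125666666
116 113566665311111111111111111356666531125666666
118 112566665311111111111111111135666531256666666
120 111356654111354455555555311113566411256666666
122 311135553103566666666666542111343111356666666
124 311111111125666666666666654211111111256666666
126 531111111245666555666656665311113334566666666
128 655555311235655666666666565322125666666666666
130 666666533445666666666666666443125666666666665
132 666666532435666666666666666443125666666666666
134 666666532445666666666666666443225666666666666
136 666666542334566666666666665444345666666666666
138 666666665433455666666665
[... 571 characters left out ...]

162 666666665555555555556545556677888888899aabccb
164 666666677888888899aabcbccbccccccccccccccccccc
166 cccbcbccccccccccccccccccccccccccccccccccccccc
168 ccccccccccccccccccccccccccccccccccccccccccccc
170 ccccccccccccccccccccccccccccccccccccccccccccc
172 ccccccccccccccccccccccccccccccccccccccccccccc
174 ccccccccccccccccccccccccccccccccccccccccccccc
176 ccccccccccccccccccccccccccccccccccccccccccccc
178 ccccccccccccccccccccccccccccccccccccccccccccc
180 ccccccccccccccccccccccccccccccccccccccccccccc
182 ccccccccccccccccccccccccccccccccccccccccccccc
184 ccccccccccccccccccccccccccccccccccccccccccccc
186 ccccccccccccccccccccccccccccccccccccccccccccc
188 cccccccccccccccccccccccccccccccbbba9999bccccc
```

```bash
cat >> h.py <<'E'
def pose(th,d=.013,n="side",tcp=None):
    "silhouette of bottle gripped d from base, tilted th below horizontal"
    s=manip.sense();P=(s["tcp_pos"] if tcp is None else tcp)+[0,0,.019];R=Ro.from_quat(s["tool_rot"]).as_matrix()
    c,k=np.cos(th),np.sin(th);a=R[:,0]*c+R[:,2]*k;u=np.cross(a,R[:,1])
    q=lambda x,r:proj(n,np.array([P+(x-d)*a+r*(np.cos(t)*u+np.sin(t)*R[:,1]) for t in np.linspace(0,6.28,40)]))
    return q(0,.0285),q(.108,.0285),q(.155,.0195)
E
python3 - <<'E'
from h import *
for th in(45,55,60,65,70,75,80,90):
    b,c,m=pose(np.radians(th));print(th,"base rows",b[:,1].min().round(),b[:,1].max().round(),"body x",c[:,0].min().round(),c[:,0].max().round(),"mouth x",m[:,0].min().round(1),m[:,0].max().round(1),"bottom",m[:,1].max().round(1),"body bottom",c[:,1].max().round(1))
E
```

```text
45 base rows 125.0 141.0 body x 269.0 285.0 mouth x 272.7 283.3 bottom 155.0 body bottom 152.5
55 base rows 125.0 139.0 body x 269.0 285.0 mouth x 272.7 283.4 bottom 160.7 body bottom 156.1
60 base rows 125.0 139.0 body x 269.0 285.0 mouth x 272.7 283.4 bottom 163.3 body bottom 157.7
65 base rows 125.0 138.0 body x 269.0 285.0 mouth x 272.6 283.4 bottom 165.8 body bottom 159.1
70 base rows 126.0 137.0 body x 269.0 285.0 mouth x 272.5 283.3 bottom 168.0 body bottom 160.3
75 base rows 126.0 136.0 body x 269.0 285.0 mouth x 272.4 283.3 bottom 170.0 body bottom 161.4
80 base rows 127.0 135.0 body x 269.0 285.0 mouth x 272.3 283.2 bottom 171.8 body bottom 162.3
90 base rows 128.0 134.0 body x 268.0 285.0 mouth x 271.9 283.0 bottom 174.6 body bottom 163.4
```

Request:
{"method": "drive_tool", "body": {
  "deltas": [
    [[0,0,40,0],[0,0,0,0],[0,0,40,0],[0,0,0,0],[0,0,0,0]]
  ]
}}

```text
t: 13.98
tcp_pos: [0.4539, 0.161, 0.2321]
tool_rot: [0.757, 0.654, -0.001, -0.001]
force: [1.5, -0.1, -0.6]
finger_gap: 0.657
gripper_force: 22.6
```

Request:
{"method": "drive_tool", "body": {
  "deltas": [
    [[0,0,40,0],[0,0,0,0],[0,0,40,0],[0,0,0,0],[0,0,0,0]]
  ]
}}

```text
t: 14.4
tcp_pos: [0.4551, 0.1612, 0.2348]
tool_rot: [0.756, 0.654, 0.002, 0.001]
force: [1.5, 0.2, -0.2]
finger_gap: 0.654
gripper_force: 22.6
```

Run:
```python
from h import *
print(manip.sense()['ft_torque']);delta();dump('side',(255,116,300,182),2)
```

```text
[-0.10061794 -0.10209753 -0.00770077]
t 14.4 tcp [0.4551 0.1612 0.2348] yaw 1.4258 gap mm 55.9 F [ 1.5  0.2 -0.2] grip 22.6
116 112566666521111111111111111256666531125666666
118 111256665311122123333333211125666531256666666
120 211256654111355556666666421112565311356666666
122 311113431113566666666666653111121111256666666
124 531111111125666666666666665311111111356666666
126 543333211125665565555555566531113555666666666
128 666666532335666666666666666653125666666666666
130 666666532433666666666666666544225666666666666
132 666666532444666666666666666544225666666666665
134 666666532344666666666666665444225666666666666
136 666666554443456666666666654445556666666666666
138 666666666653344555555554444445666666666666666
140 666666666666544444444444444444566666666666666
142 666666666666544444444444444444566666666666666
144 666666666666654444444444444444566666656666666
146 666666666666654444444444444444456666666666566
148 666666666666665444444444444444456666666656666
150 666666666666665444444444444444456666666666666
152 666666666666665444444444444444456666666666666
154 666666656666666554444444444444456666566666666
156 666666666666666665544444444444566666666666666
158 666666666666666666544444444444556666666666666
160 666666666666666666654444444444556555555656666
162 666666556555555555665544445667898888899aabccb
164 666666677888888899aabccbbbbcccccccccccccccccc
166 ccccccccccccccccccccccccccccccccccccccccccccc
168 ccccccccccccccccccccccccccccccccccccccccccccc
170 ccccccccccccccccccccccccccccccccccccccccccccc
172 ccccccccccccccccccccccccccccccccccccccccccccc
174 ccccccccccccccccccccccccccccccccccccccccccccc
176 ccccccccccccccccccccccccccccccccccccccccccccc
178 ccccccccccccccccccccccccccccccccccccccccccccc
180 ccccccccccccccccccccccccccccccccccccccccccccc
```

Request:
{"method": "drive_tool", "body": {
  "deltas": [
    [[40,0,0,0],[0,0,0,0],[40,0,0,0],[0,0,0,0],[0,0,0,0]]
  ]
}}

```text
t: 14.87
tcp_pos: [0.4523, 0.1613, 0.2402]
tool_rot: [0.754, 0.657, 0.006, 0.006]
force: [0.3, -0.5, -2.3]
finger_gap: 0.639
gripper_force: 21.8
```

Run:
```python
from h import *
print(manip.sense()['ft_torque']);delta();dump('side',(255,116,300,182),2)
```

```text
[0.11856925 0.04217945 0.00269947]
t 14.87 tcp [0.4523 0.1613 0.2402] yaw 1.4327 gap mm 54.6 F [ 0.3 -0.5 -2.3] grip 21.8
116 113566653111111112211111111356654112566666666
118 112566541113555556555653111135653103566666666
120 111355531135666666666665421112321112566666666
122 211111111256666666666666542111111113566666666
124 421111111256666666666666653111135556666666666
126 655554212356655665545556554331256666666666666
128 666665324324556666666666664431256666666666666
130 666665324435666666666666664431256666666666666
132 666665423445666666666666654442256666666666666
134 666666533434555556666555554443356666666666666
136 666666655434444454455555554445666666666666666
138 666666666554444455555555554556666666666666666
140 666666666665444445445555554445666666666666666
142 666666666666444454555555555445666666666666666
144 666665666665444445555555555445666666666666666
146 666666666666544444555555555445566666666666666
148 666666666666544444454555554444566666666666666
150 666666666666544444554555554544566666666656666
152 666666666666665444455555554445566666666666666
154 666666666666654444455555554444456666666666666
156 666666666666654444455555555444456666666666666
158 666666666666666544455455555444566666666666666
160 666666666666666554445545554445555555555566666
162 666665665565555565444444444446898888899aabccb
164 666666677888888899864444444459ccccccccccccccc
166 ccccbbcccccccccccca64455555448bcccccccccccccc
168 ccccccccccccccccccb85444454458bcccccccccccccc
170 cccccccccccccccccccb9876678abcccccccccccccccc
172 ccccccccccccccccccccccccccccccccccccccccccccc
174 ccccccccccccccccccccccccccccccccccccccccccccc
176 ccccccccccccccccccccccccccccccccccccccccccccc
178 ccccccccccccccccccccccccccccccccccccccccccccc
180 ccccccccccccccccccccccccccccccccccccccccccccc
```

Request:
{"method": "drive_tool", "body": {
  "deltas": [
    [[0,0,25,0],[0,0,50,0],[0,0,75,0],[0,0,95,0],[0,0,95,0]]
  ]
}}

```text
t: 15.33
tcp_pos: [0.453, 0.1605, 0.1406]
tool_rot: [0.757, 0.653, 0.003, 0.002]
force: [-0.7, -0.2, -1.7]
finger_gap: 0.639
gripper_force: 22.1
```

Run:
```python
from h import *
print(manip.sense()['ft_torque']);delta();dump('side',(255,140,300,212),2)
for th in(70,75,80,85,90,95,100):
    b,c,m=pose(np.radians(th));print(th,"base rows",b[:,1].min().round(1),b[:,1].max().round(1),"bottom",m[:,1].max().round(1),"body bottom",c[:,1].max().round(1),"mouth x",m[:,0].mean().round(1))
```

```text
[0.00803269 0.06957487 0.00154758]
t 15.33 tcp [0.453  0.1605 0.1406] yaw 1.4241 gap mm 54.6 F [-0.7 -0.2 -1.7] grip 22.1
140 211234565421111111111111111125666542112566666
142 311125666653111111111111111125666663113566666
144 531113566653111111111112321112566653125666666
146 531112566531125665655566642111256631135666666
148 653111255311135666666666664210112221125666666
150 664211111111256666666666666531111111256666666
152 665433321111256666666656666653111355566666666
154 666666654223356555666666666654312566666666666
156 666666665334356666666666666655312566666666666
158 666666665324456666666666666654422566666666666
160 666666665324445666666666665544422566656666666
162 666666666543334455555555555544678988899aabccc
164 666666677898875444455555555547bcccccccccccccc
166 cccccccccccccc84445555555555459bccccccccccccc
168 cccccccccccccc95444555555555459bccccccccccccc
170 cccccccccccccca6444555555555447bccccccccccccc
172 ccccccccccccccb8444555555555546accccccccccccc
174 ccccccccccccccc95444555555555459bcccccccccccc
176 ccccccccccccccca6444555555554448bcccccccccccc
178 cccccccccccccccb84445555
[... 612 characters left out ...]
888888888
204 cbbbbcbbcb97777777777778888888888888888888888
206 ccbbbbbbbbb9777777777777788888888888888888888
208 ccbbbccbbbbb877777777778888888888888888888888
210 bbbbbbbbbbcba88888888888888888888888888888899
70 base rows 150.8 162.3 bottom 190.7 body bottom 183.8 mouth x 279.8
75 base rows 151.1 161.5 bottom 192.8 body bottom 184.9 mouth x 279.8
80 base rows 151.5 160.8 bottom 194.6 body bottom 185.9 mouth x 279.7
85 base rows 152.0 160.0 bottom 196.3 body bottom 186.6 mouth x 279.5
90 base rows 152.4 159.2 bottom 197.7 body bottom 187.2 mouth x 279.4
95 base rows 153.0 158.4 bottom 198.8 body bottom 187.6 mouth x 279.2
100 base rows 153.6 157.6 bottom 199.6 body bottom 187.8 mouth x 279.0
```

Run:
```python
from h import *
i=vision.snapshot('side').astype(int)
for c in(266,270,274,278,281):print(c,[tuple(i[r,c]) for r in range(144,168,2)])
print(i[150:156:2,300])
```

```text
266 [(np.int64(59), np.int64(53), np.int64(43)), (np.int64(25), np.int64(23), np.int64(20)), (np.int64(16), np.int64(14), np.int64(16)), (np.int64(22), np.int64(23), np.int64(24)), (np.int64(17), np.int64(16), np.int64(15)), (np.int64(68), np.int64(63), np.int64(57)), (np.int64(78), np.int64(73), np.int64(65)), (np.int64(69), np.int64(63), np.int64(57)), (np.int64(64), np.int64(60), np.int64(54)), (np.int64(74), np.int64(65), np.int64(54)), (np.int64(158), np.int64(151), np.int64(127)), (np.int64(210), np.int64(206), np.int64(180))]
270 [(np.int64(27), np.int64(25), np.int64(23)), (np.int64(110), np.int64(96), np.int64(79)), (np.int64(115), np.int64(102), np.int64(84)), (np.int64(114), np.int64(101), np.int64(83)), (np.int64(113), np.int64(99), np.int64(81)), (np.int64(115), np.int64(102), np.int64(85)), (np.int64(114), np.int64(103), np.int64(90)), (np.int64(114), np.int64(102), np.int64(90)), (np.int64(109), np.int64(97), np.int64(85)), (np.int64(86), np.int64(77), np.int64(68)), (np.int64(84), np.int64(75), np.int64(66)), (np.int64(102), np.int64(94), np.int64(80))]
274 [(np.int64
[... 968 characters left out ...]
4(87), np.int64(77)), (np.int64(94), np.int64(84), np.int64(74)), (np.int64(93), np.int64(83), np.int64(72))]
281 [(np.int64(23), np.int64(21), np.int64(20)), (np.int64(44), np.int64(40), np.int64(34)), (np.int64(107), np.int64(94), np.int64(77)), (np.int64(115), np.int64(102), np.int64(84)), (np.int64(114), np.int64(102), np.int64(83)), (np.int64(117), np.int64(104), np.int64(91)), (np.int64(114), np.int64(102), np.int64(90)), (np.int64(114), np.int64(102), np.int64(91)), (np.int64(102), np.int64(91), np.int64(80)), (np.int64(92), np.int64(82), np.int64(72)), (np.int64(92), np.int64(82), np.int64(72)), (np.int64(94), np.int64(84), np.int64(74))]
[[112 101  82]
 [112 100  82]
 [113 100  82]]
```

Request:
{"method": "drive_tool", "body": {
  "deltas": [
    [[0,0,6,0],[0,0,12,0],[0,0,16,0],[0,0,18,0],[0,0,19,0]]
  ]
}}

```text
t: 15.85
tcp_pos: [0.4603, 0.1616, 0.1247]
tool_rot: [0.756, 0.654, 0.007, 0.005]
force: [-0.0, -0.5, 35.9]
finger_gap: 0.639
gripper_force: 25.7
```

Request:
{"method": "drive_tool", "body": {
  "deltas": [
    [[0,0,1.5,0],[0,0,3,0],[0,0,3,0]]
  ]
}}

```text
t: 16.1
tcp_pos: [0.4608, 0.1617, 0.1222]
tool_rot: [0.756, 0.654, 0.008, 0.006]
force: [0.7, -0.0, 30.7]
finger_gap: 0.638
gripper_force: 26.3
```

Request:
{"method": "drive_tool", "body": {
  "deltas": [
    [[0,0,-2,0],[0,0,-4,0],[0,0,-6,0],[0,0,-6,0]]
  ]
}}

```text
t: 16.43
tcp_pos: [0.4528, 0.1609, 0.1227]
tool_rot: [0.756, 0.654, 0.0, 0.0]
force: [0.4, -0.2, 3.6]
finger_gap: 0.64
gripper_force: 24.5
```

Run:
```python
from h import *
print(manip.sense()['ft_torque']);delta();dump('side',(255,150,300,212),1)
for th in(75,80,85,90,95,100):
    b,c,m=pose(np.radians(th),.0155);print(th,"base rows",b[:,1].min().round(1),b[:,1].max().round(1),b.mean(0),"bottom",m[:,1].max().round(1),"body bottom",c[:,1].max().round(1),"mouth x",m[:,0].mean().round(1))
dump("top",(220,160,290,225),1)
```

```text
[ 0.03660344 -0.15684908  0.06964521]
t 16.43 tcp [0.4528 0.1609 0.1227] yaw 1.4258 gap mm 54.7 F [ 0.4 -0.2  3.6] grip 24.5
150 642112566653111333345433332111356663113566666
151 653111356641113565566555653111256553125666666
152 653111255531125666666666664211134332135666666
153 664211123431035666666666665421112111135666666
154 665311111211135666666666666531111111135666666
155 665311111111256666666666666642111111235666666
156 665421111111256666666666666653111133456666666
157 666543332111256566566666655553111355566666666
158 666665654211355556666666666553312566666666666
159 666666665323334566666666666554422566666665656
160 666666666324335666666666666654422566666566666
161 666666666323446666666666666654422566666778988
162 666666665313446666666666666654423789999aabccc
163 5665565654234456666666666665444249bcccccccccc
164 666666677633444566666666665544425accccccccccc
165 9888899aa953434455566655555544436accccccccccc
166 cccccccccb85434445555555555543469bccccccccccc
167 cccccccccca864444555555555554479bcccccccccccc
168 cccccccccccb9754445555555554459bccccccccccccc
169 ccccccccccccca7445555
[... 6888 characters left out ...]
999999999999999999999999a
216 dddddededca99999999888888887665555567888889999999999999999999999999999
217 dddddeedca999999999888888888766666678888889999999999999999999999999999
218 dddddedca999999999888888888888777888888889999999999999999999999999999a
219 ddddedca9999999998888888888888888888888889999999999999999999999999999b
220 dddedda99999999998888888888888888888888888999999999999999999999999999c
221 ddeedc99999999998888888888888888888888888889999999999999999999999999ac
222 ddedca99999999988888888888888888888888888889888999999999999999999999bd
223 eedca99999999998888888888888888888888888888888889999999999999999999acd
224 edca999999999988888888888888888aba88888888888888999999999999999999acde
```

Request:
{"method": "drive_tool", "body": {
  "deltas": [
    [[0,0,0,0],[0,0,0,0],[0,0,0,0]]
  ],
  "jaw": 45,
  "force": 60
}}

```text
t: 16.78
tcp_pos: [0.4531, 0.161, 0.1228]
tool_rot: [0.756, 0.654, 0.0, -0.0]
force: [-1.5, -0.1, 9.0]
finger_gap: 0.629
gripper_force: 61.0
```

Request:
{"method": "drive_tool", "body": {
  "deltas": [
    [[0,0,-10,0],[0,0,-30,0],[0,0,-60,0],[0,0,-90,0],[0,0,-120,0]]
  ]
}}

```text
t: 17.2
tcp_pos: [0.4516, 0.1607, 0.2422]
tool_rot: [0.756, 0.654, -0.002, -0.001]
force: [0.3, -0.3, -2.2]
finger_gap: 0.631
gripper_force: 63.4
```

Request:
{"method": "drive_tool", "body": {
  "deltas": [
    [[0,0,-20,0],[0,0,-40,0],[0,0,-50,0],[0,0,-50,0]]
  ]
}}

```text
t: 17.53
tcp_pos: [0.4538, 0.161, 0.2938]
tool_rot: [0.756, 0.654, 0.001, 0.001]
force: [0.6, -1.3, -0.9]
finger_gap: 0.627
gripper_force: 63.4
```

Run:
```python
from h import *
delta((.462,-.1945,.292))
dump('side',(255,98,300,162),2)
for th in(85,90,95):
    b,c,m=pose(np.radians(th));print(th,"bottom",m[:,1].max().round(1),"body",c[:,0].min(),c[:,0].max(),"bottom",c[:,1].max().round(1),"mouth x",m[:,0].min(),m[:,0].max())
```

```text
t 17.53 tcp [0.4538 0.161  0.2938] yaw 1.4259 gap mm 53.6 F [ 0.6 -1.3 -0.9] grip 63.4
[-350.6   59.5    1.6] 0
98 256666653111111111111111125666665312566666666
100 025666653111111111111111112566653102566666666
102 125666531125555555556542111256653112566666666
104 112566410256666666666664211125531113566666666
106 111122111356666666666666531111110135666666666
108 211111113566666666666656653111233335666666666
110 555542121356655566666655654212566666666666666
112 666653234346666666666666654422566666666666666
114 666654234456666666666666654422566666666666666
116 666665334455579976666655544432456666666666666
118 666665324444455555555555544433566666666666666
120 666666544344444555555555544445666666666666666
122 656666666544444555555554444556666666666666666
124 666666666544444555555555545566666666666666666
126 566666666655444555555555444456666666666666666
128 666665666665444555555554544456666656656666666
130 656666666655444455555555444456666666666666666
132 666666656654445555555555444456666666666666665
134 666666666654444455555555444456666666666666666
136 66666666666554455555555544445665666
[... 255 characters left out ...]
66666
148 666666666666665444444444443566666666666666666
150 666665666666666554454555444566666666666656666
152 666666666666666554455555544566666666666666566
154 666666666666666554455555444566666666666666666
156 666666666666666666554445556666666666666666666
158 666666666666666666666666666666666666656665666
160 666666566666666566666666665665555555555556666
85 bottom 158.0 body 266.93525278784637 283.5712991316877 bottom 147.1 mouth x 270.6457647506928 281.84097479843547
90 bottom 159.2 body 266.7711589256397 283.48899043897546 bottom 147.5 mouth x 270.433801432431 281.7071281101567
95 bottom 160.1 body 266.5895218258147 283.39304018265807 bottom 147.7 mouth x 270.1960752145916 281.5519309815656
```

Request:
{"method": "drive_tool", "body": {
  "deltas": [
    [[-20,3,0,0],[-50,9,0,0],[-85,15,0,0],[-120,21,0,0],[-155,27,0,0]]
  ]
}}

```text
t: 18.0
tcp_pos: [0.4558, 0.0027, 0.2903]
tool_rot: [0.756, 0.654, -0.001, -0.002]
force: [0.4, 0.1, -2.2]
finger_gap: 0.631
gripper_force: 63.4
```

Request:
{"method": "drive_tool", "body": {
  "deltas": [
    [[-35,6,0,0],[-70,12,0,0],[-105,18,0,0],[-140,24,0,0],[-165,28,0,0]]
  ]
}}

```text
t: 18.42
tcp_pos: [0.4602, -0.1662, 0.2902]
tool_rot: [0.757, 0.653, -0.001, -0.002]
force: [0.7, -0.2, -1.7]
finger_gap: 0.629
gripper_force: 63.4
```

Request:
{"method": "drive_tool", "body": {
  "deltas": [
    [[-15,2,0,0],[-26,4,0,0],[-30,4.5,0,0],[-30,4.5,0,0],[-30,4.5,0,0]]
  ]
}}

```text
t: 18.83
tcp_pos: [0.4609, -0.1929, 0.2915]
tool_rot: [0.756, 0.654, -0.0, -0.001]
force: [-0.5, -0.1, -0.6]
finger_gap: 0.634
gripper_force: 63.4
```

Run:
```python
from h import *
delta((.462,-.1945,.292));snap("side","s7");snap("top","t7")
for n,(x0,y0,x1,y1) in(("s7",(275,150,315,235)),("t7",(315,170,360,250))):
    i=cv2.imread(f"pics/{n}_full.png").astype(int);print(n)
    for r in range(y0,y1):print(r,"".join("%x"%(i[r,c].sum()//48) for c in range(x0,x1)))
for n in("side","top"):
    for d in(.013,.016):
        b,c,m=pose(np.pi/2,d,n);print(n,d,"mouth",m.min(0).round(1),m.max(0).round(1),"body",c.min(0).round(1),c.max(0).round(1),"ball",proj(n,[.462,-.1945,.128]).round(1))
```

```text
t 18.83 tcp [ 0.4609 -0.1929  0.2915] yaw 1.4262 gap mm 54.1 F [-0.5 -0.1 -0.6] grip 63.4
[-1.4  1.4 -0.5] 0
s7
150 1356666666655566666666311111123334566666
151 1256666677654556666666311111345666666666
152 1256666689766666665665311112566666666666
153 2356666677666666666665333102566666666666
154 4356666666666666666666444212566666666666
155 4346666666666666666666455312566666666666
156 4446666666666666666666455312566666666666
157 4456666666666666666666455312566666666666
158 4446666666666666666665455312566666666666
159 4445666666666666666665445212566666666666
160 4445666666666666666655344313667889999999
161 444455566666676666555544522589abbccccccc
162 4434455556666665555554444338bccccccccccc
163 444445555555555555555444447acccccccccccc
164 65344555555555555555554357accccccccccccc
165 95344555555555555555544479cccccccccccccc
166 a754454555555555555555469bcccccccccccccc
167 ba9644555555555555555458bccccccccccccccc
168 ccb744455555555555555458cccccccccccccccc
169 ccb744555555555555555458cccccccccccccccc
170 ccb744555555555555555458bccccccccccccccc
171 ccc844555555555555555458bcccccccccccccc
[... 6533 characters left out ...]
7788ad
244 997555555554555555566665555555566677777766789
245 986555555555555555566655555544467788888877666
246 986555555555555555567655555555556677888888877
247 976555544445555555566666677777777666677788888
248 865555555555677654455566777777788877766667788
249 765555555566777765555556777776677888887766667
side 0.013 mouth [283.8 203.1] [297.6 210. ] body [279.5 187.1] [300.1 196.8] ball [[291.9 219.2]]
side 0.016 mouth [283.7 202.2] [297.5 209.1] body [279.5 186.1] [300.  195.8] ball [[291.9 219.2]]
top 0.013 mouth [329.8 220.1] [341.  229.2] body [327.6 209.9] [344.3 223.2] ball [[335.6 231.5]]
top 0.016 mouth [329.8 219.6] [341.  228.7] body [327.6 209.3] [344.3 222.7] ball [[335.6 231.5]]
```

Run:
```python
from h import *
s=manip.sense();P=s["tcp_pos"]+[0,0,.019-.142]
J=[];
for n in("side","top"):
    f=lambda p:proj(n,p)[0]
    J.append(np.c_[[(f(P+e)-f(P))*1 for e in np.eye(3)*.001]].T)
J=np.vstack(J);print(J.round(3))
r=np.array([-.35,-4.0,-2.4,-2.7]);x,res,_,_=np.linalg.lstsq(J,r,rcond=None);print("offset mm",x.round(1),J@x-r)
for th in(80,83,85,87,90):
    b,c,m=pose(np.radians(th));print(th,"side mouth",m.min(0).round(1),m.max(0).round(1)); b,c,m=pose(np.radians(th),n="top");print("    top mouth",m.min(0).round(1),m.max(0).round(1),"body",c.min(0).round(1),c.max(0).round(1))
```

```text
[[ 0.352 -0.043 -0.019]
 [-0.037 -0.173 -0.307]
 [ 0.132 -0.255  0.011]
 [-0.203 -0.113 -0.17 ]]
offset mm [ 0.8 10.2  7.4] [ 0.06803785 -0.07123882 -0.0164273   0.1203828 ]
80 side mouth [284.  197.3] [297.6 205.9]
    top mouth [324.2 216. ] [335.2 225.7] body [323.8 206.8] [340.2 221.1]
83 side mouth [284.  199.2] [297.6 207.3]
    top mouth [325.9 217.3] [336.9 226.8] body [324.9 207.7] [341.5 221.8]
85 side mouth [283.9 200.3] [297.6 208.1]
    top mouth [327.  218.1] [338.1 227.5] body [325.7 208.4] [342.3 222.2]
87 side mouth [283.9 201.5] [297.6 208.9]
    top mouth [328.1 219. ] [339.2 228.2] body [326.4 209. ] [343.1 222.6]
90 side mouth [283.8 203.1] [297.6 210. ]
    top mouth [329.8 220.1] [341.  229.2] body [327.6 209.9] [344.3 223.2]
```

Run:
```python
from h import *
T=np.array([.4528,.1609,.1227])
for th in(84,87,90):
  for n in("side","top"):
    b,c,m=pose(np.radians(th),.0133,n,T);print(th,n,"mouth",m.min(0).round(1),m.max(0).round(1),"body",c.min(0).round(1),c.max(0).round(1),"base",b.min(0).round(1),b.max(0).round(1))
for n in("side","top"):
    b,c,m=pose(np.radians(90),.0133,n);print(n,"base now",b.min(0).round(1),b.max(0).round(1))
i=cv2.imread("pics/s7_full.png").astype(int)
for r in range(136,166):print(r,"".join("#" if i[r,c,0]>85.5 and i[r,c].sum()<340 else "." for c in range(275,303)))
```

```text
84 side mouth [274.  194.4] [284.6 200.5] body [270.5 182.4] [286.3 191.2] base [268.1 156.8] [284.5 165.1]
84 top mouth [246.  210.2] [255.9 218.4] body [243.2 201.6] [258.  213.7] base [242.2 185. ] [257.7 197.4]
87 side mouth [273.9 195.7] [284.6 201.4] body [270.4 183.5] [286.3 191.6] base [268.1 157. ] [284.5 164.6]
87 top mouth [247.4 211.3] [257.3 219.3] body [244.2 202.4] [259.  214.2] base [242.  185.1] [257.5 197.1]
90 side mouth [273.8 197. ] [284.5 202.2] body [270.4 184.5] [286.2 191.9] base [268.1 157.3] [284.5 164.1]
90 top mouth [248.8 212.3] [258.7 220.2] body [245.2 203.2] [259.9 214.7] base [241.9 185.1] [257.4 196.9]
side base now [277.  151.7] [298.4 160.4]
top base now [328.4 189.4] [346.1 203.1]
136 ............................
137 ........................#...
138 ............................
139 .........................#..
140 ..........................#.
141 ...........................#
142 ..........................##
143 ...........................#
144 ........####...###.........#
145 ......#..........#..........
146 ............................
147 ............................
148 .....#.............#........
149 .................#.##.......
150 ...#....#.........#.........
151 .......#..#.....#...#.......
152 .......#...#######..........
153 ...#####..##########........
154 ....##################......
155 ...###################......
156 ...###################......
157 ...###################......
158 ...##################.......
159 ....#################.......
160 .....###############........
161 .......###########..........
162 .........#####..............
163 ............................
164 #...........................
165 ............................
```

Request:
{"method": "drive_tool", "body": {
  "deltas": [
    [[-6,0.5,0,0],[-13,1,0,0],[-13,1,6,0],[-13,1,14,0],[-13,1,14,0]]
  ]
}}

```text
t: 19.35
tcp_pos: [0.4594, -0.2063, 0.2764]
tool_rot: [0.757, 0.654, -0.0, -0.002]
force: [-0.0, 0.4, -1.5]
finger_gap: 0.629
gripper_force: 63.4
```

Run:
```python
from h import *
delta((.460,-.206,.137));snap("side","s8");snap("top","t8")
f=lambda n,x0,y0,x1,y1,k:cv2.resize(cv2.imread(f"pics/{n}8_full.png")[y0:y1,x0:x1],None,fx=k,fy=k,interpolation=cv2.INTER_CUBIC)
o=np.zeros((600,800,3),np.uint8);a=f("s",265,165,315,240,8);b=f("t",312,185,360,255,8)
o[:a.shape[0],:a.shape[1]]=a;o[:b.shape[0],410:410+b.shape[1]]=b;cv2.imwrite("pics/c5.png",np.uint8(255*(o/255.)**.7))
```

```text
t 19.35 tcp [ 0.4594 -0.2063  0.2764] yaw 1.4255 gap mm 53.7 F [-0.   0.4 -1.5] grip 63.4
[1.000e-01 1.100e+00 1.394e+02] 0
```

View pics/c5.png

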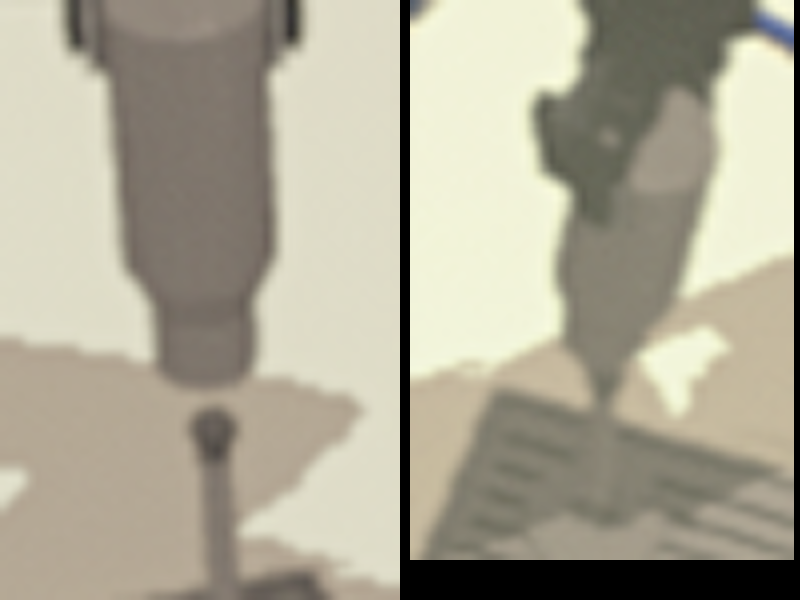

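Request:
{"method": "drive_tool", "body": {
  "deltas": [
    [[1,1.5,0,0],[1,1.5,12,0],[1,1.5,25,0],[1,1.5,35,0],[1,1.5,40,0]]
  ]
}}

```text
t: 19.87
tcp_pos: [0.4618, -0.2058, 0.2374]
tool_rot: [0.756, 0.654, -0.0, -0.001]
force: [0.0, 0.1, -2.2]
finger_gap: 0.63
gripper_force: 63.4
```

Request:
{"method": "drive_tool", "body": {
  "deltas": [
    [[0,0,12,0],[0,0,24,0],[0,0,36,0],[0,0,46,0],[0,0,50,0]]
  ]
}}

```text
t: 20.28
tcp_pos: [0.4619, -0.206, 0.1874]
tool_rot: [0.756, 0.654, -0.0, -0.001]
force: [-0.2, 0.2, -0.7]
finger_gap: 0.63
gripper_force: 63.4
```

Run:
```python
from h import *
delta();dump("side",(275,190,315,262),1);print(proj("side",[[.461,-.195,.03],[.461,-.195,.014]]))
```

```text
t 20.28 tcp [ 0.4619 -0.206   0.1874] yaw 1.4259 gap mm 53.8 F [-0.2  0.2 -0.7] grip 63.4
190 511227ba8666666666666668853215accccccccc
191 831336986666666666666666644315accccccccc
192 942444666666666666666666644315accccccccc
193 942444566666666666666666644415accccccccc
194 a52454666666666666666666645425accccccccc
195 a624546666666666666666665454249ccccccccc
196 b624545666666666666666665444239ccccccccc
197 b724445666677666666666654454238ccccccccc
198 c823444566787666776665554454249ccccccccc
199 c83344455567766666655555445546accccccccc
200 ca755345555555555555555543469acccccccccc
201 cca9644555555555555555554358bccccccccccc
202 cccb86555555555555555555447acccccccccccc
203 cccca965555555555555555546accccccccccccc
204 cccccc855555555555555555469ccccccccccccc
205 cccccc955555555555555555459ccccccccccccc
206 cccccc965555555555555555459ccccccccccccc
207 cccccc965555555555555555469ccccccccccccc
208 cccccca65555555555555555459ccccccccccccc
209 cccccca65555555555555555458ccccccccccccc
210 999abb965555555555555555458ccccccccccccc
211 888899855555555555555555458ccccccccccccc
212 8888887555555555
[... 1588 characters left out ...]
44443458888
248 7764465555554443344433444444444443346888
249 7765456666666554434433344444444454345788
250 6776446777777666533333345666788887766788
251 5676535677777776543344688899abbbbbaa9999
252 4677644677767665434688abbabbbbbbbbbbbbbb
253 45676535677767665679bbbbbbbcccccccbbbbbb
254 446776446677666779abbbbbcccccccccccccccb
255 54567654566666789aabbccccccccccccccccccc
256 644677644566679aaabbcccccccccccccccccccc
257 65466765456569abbbcccccccccccccccccccccc
258 7645677644668bbbbccccccccccccccccccccccc
259 764467765468abbbcccccccccccccccccccccccc
260 76545777646abbabcccccccccccccccccccccccc
261 77645677647bbbbccccccccccccccccccccccccc
[[293.23165624 247.57286224]
 [293.49922715 251.99624822]]
```

Request:
{"method": "drive_tool", "body": {
  "deltas": [
    [[0,0,10,0],[0,0,20,0],[0,0,30,0],[0,0,37,0],[0,0,41,0]]
  ]
}}

```text
t: 20.75
tcp_pos: [0.4623, -0.2064, 0.1471]
tool_rot: [0.756, 0.654, 0.0, 0.0]
force: [-0.5, 0.0, -1.5]
finger_gap: 0.625
gripper_force: 63.4
```

Request:
{"method": "drive_tool", "body": {
  "deltas": [
    [[0,0,2,0],[0,0,4,0],[0,0,5,0],[0,0,5,0]]
  ]
}}

```text
t: 21.08
tcp_pos: [0.4623, -0.2064, 0.1425]
tool_rot: [0.756, 0.654, 0.0, 0.0]
force: [-0.3, 0.0, -2.6]
finger_gap: 0.629
gripper_force: 63.4
```

Request:
{"method": "drive_tool", "body": {
  "deltas": [
    [[0,0,1,0],[0,0,2,0],[0,0,3,0],[0,0,3,0]]
  ]
}}

```text
t: 21.42
tcp_pos: [0.462, -0.2063, 0.1392]
tool_rot: [0.756, 0.654, -0.0, -0.0]
force: [-0.5, 0.8, -1.0]
finger_gap: 0.631
gripper_force: 63.4
```

Request:
{"method": "drive_tool", "body": {
  "deltas": [
    [[0,0,1,0],[0,0,2,0],[0,0,2,0]]
  ]
}}

```text
t: 21.67
tcp_pos: [0.4621, -0.2063, 0.1372]
tool_rot: [0.757, 0.654, 0.0, 0.0]
force: [-0.1, -0.0, -1.5]
finger_gap: 0.628
gripper_force: 63.5
```

Request:
{"method": "drive_tool", "body": {
  "deltas": [
    [[0,0,1,0],[0,0,2,0],[0,0,2,0]]
  ]
}}

```text
t: 21.92
tcp_pos: [0.4623, -0.2067, 0.1368]
tool_rot: [0.756, 0.654, -0.0, 0.001]
force: [-2.3, 0.2, 10.6]
finger_gap: 0.626
gripper_force: 64.5
```

Request:
{"method": "drive_tool", "body": {
  "deltas": [
    [[0,0,1,0],[0,0,2,0],[0,0,2,0]]
  ]
}}

```text
t: 22.17
tcp_pos: [0.4624, -0.2071, 0.1366]
tool_rot: [0.756, 0.654, -0.0, 0.001]
force: [-3.6, 1.1, 23.9]
finger_gap: 0.63
gripper_force: 65.8
```

Run:
```python
from h import *
delta();dump("side",(275,232,315,262),1)
```

```text
t 22.17 tcp [ 0.4624 -0.2071  0.1366] yaw 1.4269 gap mm 53.8 F [-3.6  1.1 23.9] grip 65.8
232 cccccccca6455555555555555545888888888888
233 cccccccca6455555555555555545888888888888
234 cccccccca6455555555555555545888888888888
235 cccccccca6455555555555555545788888888888
236 ccccccccb7445555555555555554568888888888
237 ccccccccb8555555555555555554458888888888
238 ccccccccc8545555555555555554346888888888
239 cccccccca7455555555555555554445688888888
240 cccba98865455555555555555544434588888888
241 aa98754433455555555555555544443468888888
242 7654433444455555555555555444443457888888
243 5555444444444555555555554444444346888888
244 6666544334444445555555444444444445788888
245 7644444323444444444444444444444434688888
246 7642344322344444444444454444444443568888
247 7653344332344455555555555444444443457888
248 7764455544444455555555554444444443346888
249 7765456666655545555555554444455444345788
250 6776446777766555555555555566788888766788
251 5676545677776655555556788899abbbbbaa9999
252 4677644677776655555789abbabbbbbbbbbbbbbb
253 3567654567777654568abbbbbbbcccccccbbbbbb
254 446776446677766569abbbbccccccccccccccccb
255 53567654566766679aabbccccccccccccccccccc
256 644677644566678aaabbcccccccccccccccccccc
257 65466765456569abbbcccccccccccccccccccccc
258 7645677644668bbbbccccccccccccccccccccccc
259 764467765468abbbcccccccccccccccccccccccc
260 765466776479bbabcccccccccccccccccccccccc
261 77644677647bbbbccccccccccccccccccccccccc
```

Request:
{"method": "drive_tool", "body": {
  "deltas": [
    [[0,0,-2,0],[0,0,-2,0],[0,0,-2,0]]
  ],
  "jaw": 45,
  "force": 20
}}

```text
t: 22.47
tcp_pos: [0.4624, -0.2067, 0.1367]
tool_rot: [0.756, 0.654, -0.0, 0.001]
force: [-1.6, 0.7, 11.5]
finger_gap: 0.629
gripper_force: 64.7
```

Request:
{"method": "drive_tool", "body": {
  "deltas": [
    [[3,0,0,0],[6,0,0,0],[6,0,0,0]]
  ]
}}

```text
t: 22.72
tcp_pos: [0.4633, -0.2013, 0.1366]
tool_rot: [0.756, 0.655, -0.001, 0.001]
force: [-2.0, -2.1, 10.3]
finger_gap: 0.628
gripper_force: 64.7
```

Request:
{"method": "drive_tool", "body": {
  "deltas": [
    [[3,0,0.5,0],[5,0,1,0],[5,0,1,0]]
  ]
}}

```text
t: 22.97
tcp_pos: [0.4643, -0.1969, 0.1362]
tool_rot: [0.756, 0.655, -0.001, 0.002]
force: [-3.4, -0.8, 14.5]
finger_gap: 0.63
gripper_force: 65.2
```

Run:
```python
from h import *
print(manip.sense()["ft_torque"]);delta();snap("side","s9");snap("top","t9")
for n in("side","top"):
  for th in(84,87,90,93):
    b,c,m=pose(np.radians(th),.0133,n);print(th,n,"mouth",m.min(0).round(1),m.max(0).round(1),"body",c.min(0).round(1),c.max(0).round(1),"base",b.min(0).round(1),b.max(0).round(1))
for n,(x0,y0,x1,y1) in(("s9",(270,188,315,252)),("t9",(312,200,360,258))):
    i=cv2.imread(f"pics/{n}_full.png").astype(int);print(n)
    for r in range(y0,y1):print(r,"".join("%x"%(i[r,c].sum()//48) for c in range(x0,x1)))
```

```text
[-0.72175787  1.00436177 -0.04272253]
t 22.97 tcp [ 0.4643 -0.1969  0.1362] yaw 1.4277 gap mm 53.8 F [-3.4 -0.8 14.5] grip 65.2
84 side mouth [288.4 245.2] [301.3 253.7] body [284.4 231.2] [303.7 243.6] base [281.9 201.8] [302.1 213.6]
87 side mouth [288.3 247. ] [301.3 255.1] body [284.3 232.6] [303.7 244.2] base [281.9 202.1] [302.1 213. ]
90 side mouth [288.3 248.7] [301.3 256.3] body [284.3 234. ] [303.7 244.8] base [281.9 202.4] [302.1 212.4]
93 side mouth [288.2 250.4] [301.3 257.5] body [284.2 235.3] [303.7 245.3] base [281.9 202.7] [302.1 211.8]
84 top mouth [327.2 242.4] [337.5 251.5] body [326.  233.9] [341.5 247.3] base [329.2 217.9] [345.4 231.7]
87 top mouth [328.7 243.6] [339.1 252.5] body [327.1 234.7] [342.6 247.9] base [329.  217.9] [345.3 231.5]
90 top mouth [330.3 244.7] [340.7 253.4] body [328.2 235.6] [343.7 248.5] base [328.8 218. ] [345.2 231.2]
93 top mouth [331.9 245.8] [342.4 254.4] body [329.3 236.4] [344.8 249. ] base [328.6 218.1] [345. 231.]
s9
188 2337cdc96211111111111111111111026accca6321127
189 2448cccca521111111111111111111149ccccca621128
190 135accc
[... 5465 characters left out ...]
55555555556
245 eca986555555555555666555666666544455555555555556
246 edb986555545555555566666666665554444455555666777
247 eec975555544445555556665666655555555455555677888
248 eeda65555555545555555555555555555556667765567788
249 eeda65554555555555665555555555554456778887766667
250 eed975554444445567766555666555555555677788887766
251 edb865555544455777776666655555567777666667788887
252 ed9666555555666777777766655567767788887766667788
253 ec8676544567777777777777666777766667788887766667
254 da7677765556677777777777777777777666667788887766
255 c96677777666556666777777777776778887765667778888
256 b76766777777766555556777777655567788887766656778
257 977775566677777766555566667776655667788887766566
```

Request:
{"method": "drive_tool", "body": {
  "deltas": [
    [[0,0,-1,0],[0,0,-1.5,0],[0,0,-1.5,0]]
  ]
}}

```text
t: 23.32
tcp_pos: [0.4645, -0.1966, 0.1364]
tool_rot: [0.756, 0.654, -0.0, 0.002]
force: [-1.2, -2.1, 6.1]
finger_gap: 0.632
gripper_force: 64.4
```

Request:
{"method": "drive_tool", "body": {
  "deltas": [
    [[0,0,0,0],[0,0,0,0],[0,0,0,0],[0,0,0,0]]
  ],
  "jaw": 58,
  "force": 20
}}

```text
t: 23.65
tcp_pos: [0.4634, -0.1948, 0.1353]
tool_rot: [0.756, 0.654, 0.0, -0.001]
force: [0.2, 0.4, -0.2]
finger_gap: 0.681
gripper_force: 0.0
```

Request:
{"method": "drive_tool", "body": {
  "deltas": [
    [[0,0,0,0],[0,0,0,0],[0,0,0,0],[0,0,0,0],[0,0,0,0]]
  ],
  "jaw": 85
}}

```text
t: 24.07
tcp_pos: [0.4637, -0.1954, 0.1358]
tool_rot: [0.756, 0.654, 0.0, -0.0]
force: [0.3, 0.7, -1.1]
finger_gap: 0.996
gripper_force: 0.0
```

Run:
```python
from h import *
delta();dump("side",(270,196,315,252),1);dump("top",(312,214,360,256),1)
```

```text
t 24.07 tcp [ 0.4637 -0.1954  0.1358] yaw 1.4258 gap mm 85.0 F [ 0.3  0.7 -1.1] grip 0.0
196 67521111149ccdcbbbccccccccccccc96311111111111
197 1211110248bccccccccccccccccccccca852111111111
198 111111258bcccccccccccccccccccccccca6211111122
199 1111115accccccccccccccccccccccccccca521112578
200 2111128ccccccccccccccccccccccccccccc8410159bc
201 5211138ccccccccccbba9999aabbcccccccc952138ccc
202 a511238cccccccca987776667779abcccccc96414accc
203 c822348ccccccb9766666666666679bccccc964249ccc
204 c833448cccccb976666666666666679bcccc964239ccc
205 c943447ccccc9766666666666666667acccc964238ccc
206 c943437ccccb86666666666666666669cccca64239ccc
207 c942437cccca76666666666666666669cccca74239ccc
208 b942437cccca76666666666666666569ccccb74239ccc
209 9842447cccca75666666666666666559ccccb74249ccc
210 8742446aabca75566666666666655558cccca7456accc
211 88534448899865555566666665555558cccca658acccc
212 88755447888754555555555555555558ccccb77accccc
213 88886558888865555555555555555558bccccaabccccc
214 888876788888655555555555555555469bcccbbbccccc
215 8888888888886555555555555555555589999999abccc
216 8888888
[... 3314 characters left out ...]
55566778999
243 ca9998655554445566655556666666655555555555556678
244 db9997555555544456655565666665555555555555555556
245 eca986555555555555555556666665544455555555555555
246 edb986555545555555555556666655555444455555666777
247 eec975555544444555555556655555555555445555677888
248 eed965555555544555555555565555555566667765567788
249 eeda65555555555555665555666555555567788887766667
250 eed965554444445567655666666555677666677788877766
251 edb765555444455777655566665556788877666667788887
252 ed9666555555666677655555556567777788887766667788
253 ec8666545567777777765555567777766667788887766667
254 da7677765556677777776655567777777666667788887766
255 c96777777766556666777766677776778887766567778888
```

Request:
{"method": "drive_tool", "body": {
  "deltas": [
    [[0,0,-10,0],[0,0,-25,0],[0,0,-50,0],[0,0,-80,0],[0,0,-120,0]]
  ]
}}

```text
t: 24.58
tcp_pos: [0.4622, -0.1944, 0.2559]
tool_rot: [0.757, 0.654, -0.001, -0.002]
force: [0.3, -0.4, -0.7]
finger_gap: 0.995
gripper_force: 0.0
```

Request:
{"method": "drive_tool", "body": {
  "deltas": [
    [[0,0,-30,0],[0,0,-50,0],[0,0,-50,0],[0,0,-50,0]]
  ]
}}

```text
t: 24.92
tcp_pos: [0.4641, -0.1956, 0.3076]
tool_rot: [0.756, 0.654, 0.0, 0.002]
force: [-0.5, -0.3, -0.1]
finger_gap: 0.995
gripper_force: 0.0
```

Run:
```python
from h import *
delta();dump("side",(270,198,315,252),3);dump("top",(312,214,360,256),3)
a=cv2.imread("pics/s9_full.png").astype(int);b=vision.snapshot("side")[:,:,::-1].astype(int)
print("mug change",np.abs(a-b)[255:310,285:330].max(),"tape",np.abs(a-b)[320:360,262:312].max())
```

```text
t 24.92 tcp [ 0.4641 -0.1956  0.3076] yaw 1.4259 gap mm 85.0 F [-0.5 -0.3 -0.1] grip 0.0
198 ccccccccccccccccccccccccccccccccccccccccccccc
201 cccccccccccccccccbaa9999aabbccccccccccccccccc
204 ccccccccccccb976656666666666679bccccccccccccc
207 9999babbbbb976666666666666666668bcccccccccccc
210 8888888888876665699aaa9876655558ccccccccccccc
213 8888888888886555555555555555554589bcccccccccc
216 888888888888755555555555555555459bccccccccccc
219 88888888888876555555555555555546acccccccccccc
222 888888888888765555555555555555459cccccccccccc
225 888888888888865555555555555555459cccccccccccc
228 888888888888876555555555555555458bccccccccccc
231 888888888888876555555555555555558cccccccccccc
234 88888888888887655555555555555544579abbccccccc
237 888888888888886555555555555555544457888888888
240 888888887766554555555555555555544434578888888
243 555544444444344444444444444444444443346888888
246 665666644666533455455555555554444444433568888
249 665456665356666666555555555554444444444345788
214 eeeeeeeeeeeeeeeeeeeeeeeeeeeeeeeeeeeeeeeeeeeddbaa
217 eeeeeeeeeeeeeeeeeeeeeeddddeeeeeeeeeeddba99999999
220 eeeeeeeeeeeeeeeeeda87777777779aaa999999999999999
223 eeeeeeeeeeeeeeedb8777777777777778aaaaa9999999999
226 eeeeeeeeeeeeddda7677777777777789ceeedca999999999
229 edcbcdeeda999998656677887779a879cdba999999999999
232 9999999999999998655666666666666adda9999999999999
235 9999999997655555556666677666667beda9999999999999
238 99999a98655555556666666666666668a999999999999999
241 999999865555555666666666666666555555566789999aaa
244 999997555555554556766666666666555555677877766789
247 999976555544455555566666666555555567666677788888
250 998655554445667777766656666555676666677788887766
253 987667666677777777777777777777766677788887766667
mug change 68 tape 6
```

```bash
python3 -c "
from station import manip
print(manip.sign_off())"
```

```text
the job is handed in; nothing more can be done
None
```

The post is upright and the bottle stands mouth-down over it on the rack; I let go only after its mouth was resting there, moved the gripper clear, and handed the job in at about 25 s. The bottle slipped from the gripper once, about 40 mm onto the worktop, before I re-gripped it. The highest wrist force I saw was 36 N, from pressing the held bottle onto the worktop. I didn't measure the cap, soap or tape afterwards. The mug area changed a little between pictures, which I took to be a shadow.

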